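# Take the stack of deli containers apart onto their stands

### The arm

A 7-joint arm with a two-finger parallel gripper is mounted at the origin on a cart in front of the work surface, level with it; the furniture and walls round the work are solid. World frame = base frame: x ahead of the robot, y to its left, z up, the work surface at z = 0. Lengths are in m, angles in rad, forces in N, time in s.
With the tool pointing down it reaches from about 0.4 to 0.875 m from the base axis. Payload 19.3 kg.
Tool frame: the origin (TCP) lies at the very end of the fingers, on their centre line; the grasp point (between the pads) lies 19 mm behind it (pinch_z is the z of the grasp point in the tool frame, in m); z points along the fingers, y is the line along which they close (so a half turn about z gives the same grasp; the last joint's range is limited). The gripper opens to 85 mm and grips with 20 to 120 N. Pads are 22 mm wide; open, the fingers measure 114 mm over their backs; the gripper's body (76 mm by 85 mm) begins 54 mm behind the grasp point. The pads swing forward as they close: fully open they stand 13 mm farther back than shut.
Start: joints at [-1.261, 0.521, -0.036, 1.599, 0.021, 1.021, -0.113], TCP at [0.232, 0.58, 0.231] pointing down, gripper open.
Joint ranges: [-2.91, 2.91], [-0.3, 2.13], [-1.5, 1.42], [0.17, 2.43], [-1.26, 4.41], [0.16, 1.93], [-2.52, 2.52]. Speed limits (rad/s): [1.89, 1.89, 2.39, 2.39, 3.01, 3.01, 3.01].

### API

Orientations are given as a unit quaternion [w, x, y, z].
In Python, from rig import read_state, camera, camera_params, sign_off, pinch_z gives the robot as it stands. The module is installed in compiled form; this text tells all that it offers.
- The arm moves only by the tool apply_moves, never from a script. Its argument "moves" is a list of rows, each an object of numbers: "grip": the closure, from -1 (fully open) to 1 (shut); "dx", "dy", "dz": the shift along the tool's x, y, z in units of 40 mm (1.0 is 40 mm); "spin": the turn about the tool's z in rad. A call has 1 to 8 rows; each row shifts and turns the commanded pose from where the row before left it, along the tool's axes as they then stand; what a row does not reach is not made up. A row lasts 1/10 s, in which the tool goes at most 50 mm and 8.59 degrees, less where a joint would pass 70% of its speed; a pose out of reach is approached as far as the arm can. A call is refused whole if a number of a shift passes 1 or a number of a turn 0.15, either way. A call with a gripper value outside its range is refused whole. The fingers move at their own pace and stop on an object; "grip_force" is the grip in N (left out, the last holds). Time passes only in rows, so rows that do not move let the fingers close. It gives the time, the measured TCP pose, the force, the opening and the grip force at its end, in the units of the state.
- read_state(): the state, without advancing time (a new reading comes with each control period).
- camera(name): name is "scene" or "top" or "wrist"; returns the picture (400x640x3 uint8, red, green, blue); there is no depth.
- camera_params(name): a dict with "camera_matrix" (3x3 intrinsics, pixels), "camera_from_world" (4x4, takes a point from world to camera coordinates); the wrist camera has in their place "T_tool_cam" (4x4, takes a point from camera to tool coordinates, whose origin is the TCP and whose axes are the flange's). Camera axes: x right, y up, looking along -z (the intrinsics and any distortion apply to the point x, -y, -z); pixel columns grow to the right and rows downward; lengths in m; the calibration is good to about 2 mm. A picture is of the moment at which its call begins: read the wrist's pose just before it. camera_params takes no time and is no camera call.
- sign_off(): hands the job in; it is judged then, once.
The state is a dict: "time": time; "joints": joint angles; "joint_vel": joint speeds; "tau": joint torques, N m; "eef_pos": TCP position; "tcp_rot": TCP orientation; "force": force on the tool from outside, world axes, zero at the start; "wrist_torque": the same for the moment, N m; "grip_width": opening from 0.0 (shut) to 1.0 (fully open); "finger_force": force on a finger pad.
Only numpy, scipy, OpenCV 4.12 (cv2) and the standard library are available. Lean on these libraries where they do the work, as an engineer would, in place of code of your own. Each camera call takes 0.05 s, during which the arm holds its last target. There are 200 camera calls.

### The job

Take apart the stack on the plain block: set the dish of olives on the round stand and each lidded steel box in the stand whose bay has its own length, longest box in the longest bay. Everything must end upright and flat inside the rim of its stand, and nothing may be tipped over on the way.

Things in the scene. Friction and masses are not known exactly. Their poses are not given: they have to be found in the camera images.
- dish: loose round grey-white dish of olives on top of the stack, 69 mm across the rim, about 65 mm at the foot, 34 mm high, 0.13 kg. Origin: centre of its underside, z up. Take it from above across the rim
- short_box: loose stainless food box with a flat white clip lid, 44 mm wide (its x), 90 mm long (its y), 36 mm high (lid included), straight sides, under 0.6 kg; third from below, under the dish. Origin: centre of its underside, z up. Take it from above across its 44 mm width
- medium_box: loose stainless food box with a flat white clip lid, 48 mm wide (its x), 114 mm long (its y), 36 mm high (lid included), straight sides, under 0.6 kg; second from below. Origin: centre of its underside, z up. Take it from above across its 48 mm width
- long_box: loose stainless food box with a flat white clip lid, 52 mm wide (its x), 140 mm long (its y), 36 mm high (lid included), straight sides, under 0.6 kg; lowest of the stack, lying on the block. Origin: centre of its underside, z up. Take it from above across its 52 mm width
- block: fixed plain pale wooden block 80 x 150 x 50 mm (x, y, z), no rim, under the stack. Origin: on the worktop under its centre; its top is 50 mm above. Block and stands trade places between starts and may almost touch (centres 93 mm apart): open the fingers no wider than needed between neighbours. All long sides lie within 0.3 rad of the robot's y direction
- long_stand: fixed brown wooden stand on two end legs, outside 74 x 162 mm; its top is a shallow rectangular bay 66 x 154 mm (x by y), made for the long box, with a 4 mm wide rim standing 5 mm above the bay floor. Origin: on the worktop under its centre, z up; the bay floor is 50 mm above the origin, y runs along the long side
- medium_stand: fixed brown wooden stand on two end legs, outside 70 x 136 mm; its top is a shallow rectangular bay 62 x 128 mm (x by y), made for the medium box, with a 4 mm wide rim standing 5 mm above the bay floor. Origin: on the worktop under its centre, z up; the bay floor is 50 mm above the origin, y runs along the long side
- short_stand: fixed brown wooden stand on two end legs, outside 66 x 112 mm; its top is a shallow rectangular bay 58 x 104 mm (x by y), made for the short box, with a 4 mm wide rim standing 5 mm above the bay floor. Origin: on the worktop under its centre, z up; the bay floor is 50 mm above the origin, y runs along the long side
- round_stand: fixed brown wooden round stand on one foot, 87 mm across, for the dish: a round bay 81 mm across with a 3 mm wide rim standing 4 to 5 mm above its floor. Origin: on the worktop under its centre, z up; the bay floor is 50 mm above the origin
There are look-alikes about, which are no part of the job. Leave any yellow look-alike of the short_box alone.

How it is judged:
At the end, for the whole second after the job is handed in: The dish is in the round stand and each box in the stand of its own length: within 13 mm of the stand's centre, resting on the bay floor (within 4 mm), upright within 0.06 rad, boxes along the bay within 0.25 rad, all at rest (horizontal distance between long_box and long_stand below 0.013 m and z of long_box in the frame of long_stand between 0.046 and 0.054 m and angle between each of long_box, medium_box, short_box, dish's own z axis and vertical below 0.06 rad and linear speed of each of long_box, medium_box, short_box, dish below 0.02 m/s and angular speed of each of long_box, medium_box, short_box, dish below 0.2 rad/s and angle between the y axis of long_box and the y axis of long_stand, either way round below 0.25 rad and horizontal distance between medium_box and medium_stand below 0.013 m and z of medium_box in the frame of medium_stand between 0.046 and 0.054 m and angle between the y axis of medium_box and the y axis of medium_stand, either way round below 0.25 rad and horizontal distance between short_box and short_stand below 0.013 m and z of short_box in the frame of short_stand between 0.046 and 0.054 m and angle between the y axis of short_box and the y axis of short_stand, either way round below 0.25 rad and horizontal distance between dish and round_stand below 0.013 m and z of dish in the frame of round_stand between 0.046 and 0.054 m); the robot touches nothing.
It fails at once if the long box is tipped over (angle between long_box's own z axis and vertical above 0.7 rad).
It fails at once if the medium box is tipped over (angle between medium_box's own z axis and vertical above 0.7 rad).
It fails at once if the short box is tipped over (angle between short_box's own z axis and vertical above 0.7 rad).
It fails at once if the dish is tipped over (angle between dish's own z axis and vertical above 0.7 rad).
It also fails if it takes over 112 s, if anything falls off the work surface, if the arm or the gripper's body presses on something with over 40 N, if the wrist force passes 120 N, or if a joint passes its speed limit or range.

## Working session

There is one attempt and no reset: what is moved stays moved. The work goes in short steps, Python scripts to look and compute and a tool call to move; the robot and the scene stay as the last step left them, time stands still between calls to the robot, and variables do not carry over. Pictures are saved under pics/ and viewed, at most 14 in all, crops included, and the job is handed in when it is done.

Besides the shell and the picture viewer there is one more tool, called after ">>>" by a JSON object that holds its "op" and its "data", one argument or row to a line. apply_moves: Moves the arm, as the interface text tells. Its arguments: {"type":"object","properties":{"moves":{"type":"array","items":{"type":"object","properties":{"grip":{"type":"number"},"dx":{"type":"number"},"dy":{"type":"number"},"dz":{"type":"number"},"spin":{"type":"number"}}}},"grip_force":{"type":"number"}},"required":["moves"]}

```bash
mkdir -p pics; python3 - <<'E'
from rig import *
import cv2,numpy as np
s=read_state();print(s, pinch_z if not callable(pinch_z) else pinch_z())
for n in("scene","top"):
    cv2.imwrite(f"pics/{n}0.png",camera(n)[:,:,::-1]);p=camera_params(n);print(n,{k:np.round(v,4).tolist() if not isinstance(v,str) else v for k,v in p.items()})
print(camera_params("wrist"))
E
```

```text
{'time': 0.0, 'joints': array([-1.26117386,  0.52200594, -0.03633535,  1.59996139,  0.0212107 ,
        1.0211184 , -0.11281291]), 'joint_vel': array([ 0.00155533, -0.00104087,  0.00052876,  0.00216081,  0.00033038,
        0.00120081, -0.00089783]), 'tau': array([ 1.42465691e-03, -9.27094245e+01,  1.98051922e+00, -3.69940317e+01,
        1.79453212e-02,  8.06627126e-03, -8.53729375e-06]), 'eef_pos': array([0.23163505, 0.58014633, 0.23074738]), 'tcp_rot': array([-6.30580332e-05,  1.88777220e-01,  9.82019783e-01, -5.50256003e-04]), 'force': array([-1.21674094,  0.25294459,  0.28376541]), 'wrist_torque': array([ 0.05949129,  0.00036187, -0.01710605]), 'finger_force': 0.0, 'grip_width': 0.9997738255838639} -0.0187
scene {'camera_matrix': [[446.7425, 0.0, 321.8261], [0.0, 446.7425, 194.896], [0.0, 0.0, 1.0]], 'camera_from_world': [[0.1288, 0.9915, 0.0204, -0.28], [-0.5203, 0.0501, 0.8525, 0.1768], [0.8442, -0.1204, 0.5224, -1.9234], [0.0, 0.0, 0.0, 1.0]]}
top {'camera_matrix': [[489.8737, 0.0, 324.8585], [0.0, 489.8737, 198.4407], [0.0, 0.0, 1.0]], 'camera_from_world': [[-0.0255, -0.9997, -0.0057, 0.2341], [0.9862, -0.0261, 0.1635, -0.5614], [-0.1636, -0.0015, 0.9865, -1.6438], [0.0, 0.0, 0.0, 1.0]]}
{'camera_matrix': array([[307.21113993,   0.        , 316.18394231],
       [  0.        , 307.21113993, 193.25380902],
       [  0.        ,   0.        ,   1.        ]]), 'T_tool_cam': array([[-5.93922569e-04,  9.45436647e-01,  3.25805453e-01,
         8.45323882e-02],
       [ 9.99999550e-01,  3.20544548e-04,  8.92765105e-04,
        -1.07282688e-04],
       [ 7.39617687e-04,  3.25805836e-01, -9.45436412e-01,
        -1.43549444e-01],
       [ 0.00000000e+00,  0.00000000e+00,  0.00000000e+00,
         1.00000000e+00]])}
```

View pics/scene0.png

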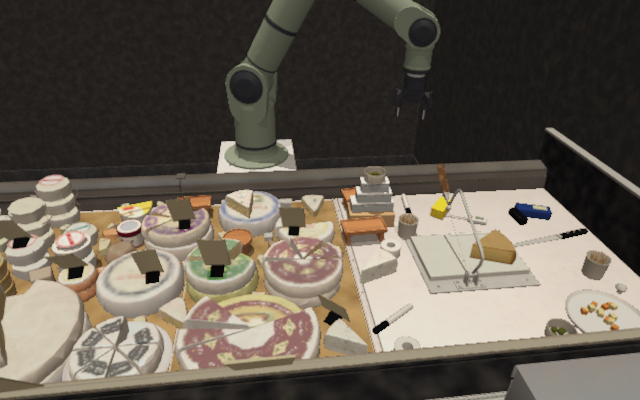

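View pics/top0.png

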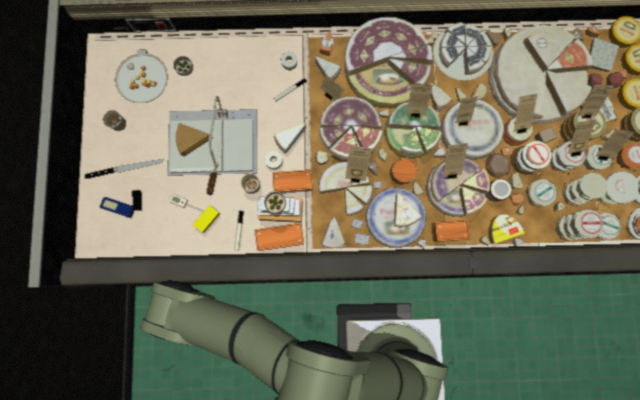

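The scene view shows the stack at about (375,190). In the top view it is at (278,207), with orange-brown stands at (292,181), (278,237) and (451,231) and a round one at (404,170). I'll segment and measure these, then enlarge a crop.

```bash
cat > h.py <<'E'
from rig import *
import cv2,numpy as np
from scipy.spatial.transform import Rotation as R
def Twc(name,s=None):
    p=camera_params(name)
    if name!="wrist": return p["camera_matrix"],np.linalg.inv(p["camera_from_world"])
    q=s["tcp_rot"];T=np.eye(4);T[:3,:3]=R.from_quat([q[1],q[2],q[3],q[0]]).as_matrix();T[:3,3]=s["eef_pos"]
    return p["camera_matrix"],T@p["T_tool_cam"]
def cast(uv,z,K,T):
    uv=np.atleast_2d(uv).astype(float)
    d=np.c_[(uv[:,0]-K[0,2])/K[0,0],-(uv[:,1]-K[1,2])/K[1,1],-np.ones(len(uv))]@T[:3,:3].T
    o=T[:3,3];return o+d*((z-o[2])/d[:,2])[:,None]
def yaw(s):  # world angle of tool x and y axes
    q=s["tcp_rot"];M=R.from_quat([q[1],q[2],q[3],q[0]]).as_matrix()
    return np.arctan2(M[1,0],M[0,0]),np.arctan2(M[1,1],M[0,1]),M
def rect(cnt,z,K,T):
    P=cast(cnt.reshape(-1,2),z,K,T)[:,:2].astype(np.float32)*1000
    (c,wh,a)=cv2.minAreaRect(P);b=cv2.boxPoints((c,wh,a));e=[b[1]-b[0],b[2]-b[1]]
    l=max(e,key=np.linalg.norm);t=np.arctan2(l[1],l[0]);t=(t-np.pi/2+np.pi/2)%np.pi-np.pi/2
    return np.round(c,1),np.round(sorted(wh),1),round(float(t),3)  # t: yaw of long side from +y
E
python3 - <<'E'
from h import *
im=cv2.imread("pics/top0.png");K,T=Twc("top")
hsv=cv2.cvtColor(im,cv2.COLOR_BGR2HSV)
for p in[(292,181),(278,237),(404,170),(451,231),(236,158)]:print(p,hsv[p[1],p[0]])
m=cv2.inRange(hsv,(5,170,120),(15,255,255));
for c in cv2.findContours(m,0,1)[0]:
    if cv2.contourArea(c)>80:print(cv2.boundingRect(c),rect(c,.055,K,T))
cv2.imwrite("pics/top0c.png",cv2.resize(im[130:270,220:480],None,fx=3,fy=3,interpolation=cv2.INTER_CUBIC))
E
```

```text
(292, 181) [ 13 177 213]
(278, 237) [ 13 172 219]
(404, 170) [ 12 172 200]
(451, 231) [ 12 173 190]
(236, 158) [ 46  18 189]
(257, 224, 46, 25) (array([439.4, 378.1]), array([ 65.3, 150.4]), 0.121)
(435, 221, 34, 20) (array([ 444.5, -207.6]), array([ 62.7, 109.7]), 0.03)
(274, 171, 38, 20) (array([631.8, 329.2]), array([ 61.3, 127.7]), 0.046)
(393, 159, 24, 24) (array([660.5, -55.5]), array([78.3, 80.7]), 0.756)
(622, 145, 18, 22) (array([ 684.2, -837.2]), array([44.8, 81.7]), -1.294)
```

View pics/top0c.png

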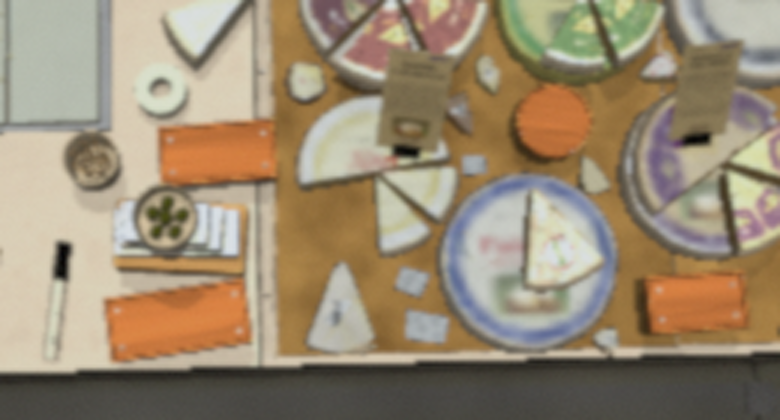

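The three rectangular tops come out in the right order of length: 150 mm at (0.439, 0.378), 128 mm at (0.632, 0.329) and 110 mm at (0.445, -0.208). The round stand is at (0.660, -0.056). The crop shows the olive dish on the stack. I'll move the wrist camera above it.

>>> {"op": "apply_moves", "data": {
  "moves": [
    {"dz": -0.25,"spin": 0.149,"grip": -1},
    {"dz": -0.25,"spin": 0.149,"grip": -1},
    {"dz": -0.25,"spin": 0.149,"grip": -1},
    {"dz": -0.25,"spin": 0.149,"grip": -1},
    {"dz": -0.25,"spin": 0.149,"grip": -1},
    {"dz": -0.25,"spin": 0.149,"grip": -1},
    {"dz": -0.25,"spin": 0.149,"grip": -1},
    {"dz": -0.25,"spin": 0.149,"grip": -1}
  ]
}}

```text
$.moves[0]: bad value
```

>>> {"op": "apply_moves", "data": {
  "moves": [
    {"dy": 0.94,"dx": -0.72,"grip": -1},
    {"dy": 0.94,"dx": -0.72,"grip": -1},
    {"dy": 0.94,"dx": -0.72,"grip": -1},
    {"dy": 0.94,"dx": -0.72,"grip": -1},
    {"dy": 0.94,"dx": -0.72,"grip": -1},
    {"dy": 0.94,"dx": -0.72,"grip": -1},
    {"dy": 0.94,"dx": -0.72,"grip": -1},
    {"dy": 0.94,"dx": -0.72,"grip": -1}
  ]
}}

```text
$.moves[0]: bad value
```

>>> {"op": "apply_moves", "data": {
  "moves": [
    {"grip": -1},
    {"grip": -1}
  ]
}}

```text
$.moves[0]: bad value
```

```bash
python3 - <<'E'
from h import *
s=read_state();print(s["eef_pos"],yaw(s)[:2],s["joints"].round(2));np.save("w1.npy",np.r_[s["eef_pos"],s["tcp_rot"]])
cv2.imwrite("pics/w1.png",camera("wrist")[:,:,::-1])
E
```

```text
[0.23163949 0.58019235 0.2308085 ] (np.float64(2.761736147709411), np.float64(1.1909397735313496)) [-1.26  0.52 -0.04  1.6   0.02  1.02 -0.11]
```

View pics/w1.png

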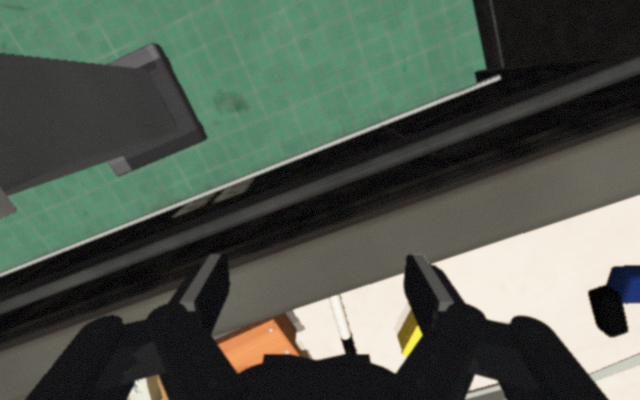

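The wrist image shows the fingers at the bottom and free sight toward tool +x. The rows probably need every field, so I'll resend them complete.

>>> {"op": "apply_moves", "data": {
  "moves": [
    {"dx": 0,"dy": 0,"dz": -0.3,"spin": 0.149,"grip": -1},
    {"dx": 0,"dy": 0,"dz": -0.3,"spin": 0.149,"grip": -1},
    {"dx": 0,"dy": 0,"dz": -0.3,"spin": 0.149,"grip": -1},
    {"dx": 0,"dy": 0,"dz": -0.3,"spin": 0.149,"grip": -1},
    {"dx": 0,"dy": 0,"dz": -0.3,"spin": 0.149,"grip": -1},
    {"dx": 0,"dy": 0,"dz": -0.3,"spin": 0.149,"grip": -1},
    {"dx": 0,"dy": 0,"dz": -0.3,"spin": 0.149,"grip": -1},
    {"dx": 0,"dy": 0,"dz": -0.3,"spin": 0.149,"grip": -1}
  ]
}}

```text
time: 0.95
eef_pos: [0.2316, 0.5803, 0.3276]
tcp_rot: [0.0, 0.71, 0.705, -0.0]
force: [-0.2, -0.9, -0.4]
grip_width: 0.995
finger_force: 0.0
```

>>> {"op": "apply_moves", "data": {
  "moves": [
    {"dx": -0.8,"dy": 0.92,"dz": 0,"spin": 0,"grip": -1},
    {"dx": -0.8,"dy": 0.92,"dz": 0,"spin": 0,"grip": -1},
    {"dx": -0.8,"dy": 0.92,"dz": 0,"spin": 0,"grip": -1},
    {"dx": -0.8,"dy": 0.92,"dz": 0,"spin": 0,"grip": -1},
    {"dx": -0.8,"dy": 0.92,"dz": 0,"spin": 0,"grip": -1},
    {"dx": -0.8,"dy": 0.92,"dz": 0,"spin": 0,"grip": -1},
    {"dx": -0.8,"dy": 0.92,"dz": 0,"spin": 0,"grip": -1},
    {"dx": -0.8,"dy": 0.92,"dz": 0,"spin": 0,"grip": -1}
  ]
}}

```text
time: 1.75
eef_pos: [0.527, 0.3226, 0.3272]
tcp_rot: [-0.0, 0.707, 0.707, -0.0]
force: [0.8, 1.4, 0.3]
grip_width: 1.002
finger_force: 0.0
```

>>> {"op": "apply_moves", "data": {
  "moves": [
    {"dx": -0.7,"dy": 0.1,"dz": 0,"spin": 0,"grip": -1},
    {"dx": -0.6,"dy": 0.1,"dz": 0,"spin": 0,"grip": -1},
    {"dx": 0,"dy": 0,"dz": 0,"spin": 0,"grip": -1},
    {"dx": 0,"dy": 0,"dz": 0,"spin": 0,"grip": -1}
  ]
}}

```text
time: 2.15
eef_pos: [0.5338, 0.272, 0.3273]
tcp_rot: [-0.0, 0.708, 0.706, -0.0]
force: [-0.1, -0.0, 0.6]
grip_width: 0.997
finger_force: 0.0
```

```bash
cat >> h.py <<'E'
def snap(f):
    s=read_state();im=camera("wrist")[:,:,::-1].copy();cv2.imwrite(f"pics/{f}.png",im);np.save(f+".npy",np.r_[s["eef_pos"],s["tcp_rot"]])
    print(s["eef_pos"].round(4),np.round(yaw(s)[:2],4),s["joints"].round(2));return s,im
def load(f):
    a=np.load(f+".npy");return Twc("wrist",dict(eef_pos=a[:3],tcp_rot=a[3:])),cv2.imread(f"pics/{f}.png")
E
python3 -c "
from h import *
snap('w2')"
```

```text
[0.5338 0.272  0.3273] [ 1.5691 -0.0017] [-0.82  0.42  0.36  1.56 -0.16  1.19 -0.43]
```

View pics/w2.png

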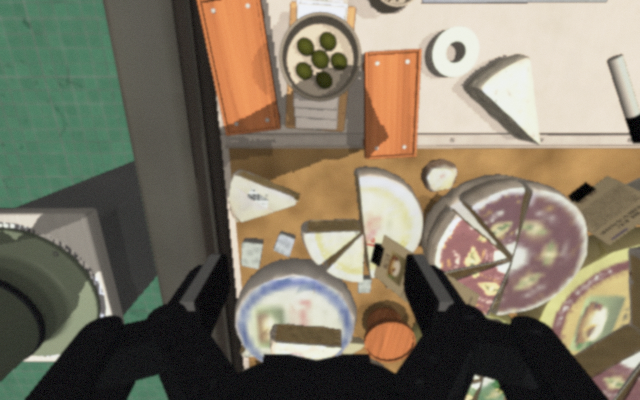

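The dish sits at about (321,56), the lids and block show below it at (318,110), and the two stands flank it at (240,65) and (391,103). I'll measure the dish rim at z = 0.192.

```bash
python3 - <<'E'
from h import *
(K,T),im=load("w2")
g=cv2.cvtColor(im,cv2.COLOR_BGR2GRAY)[:130,270:380]
c=cv2.HoughCircles(cv2.GaussianBlur(g,(3,3),0),cv2.HOUGH_GRADIENT,1,5,param1=120,param2=15,minRadius=33,maxRadius=46)
for u,v,r in c[0][:4]:
    u+=270;P=cast([(u,v),(u-r,v),(u+r,v)],.192,K,T);print(u,v,r,P[0].round(4),(P[2]-P[1])[:2].round(4))
hsv=cv2.cvtColor(im,cv2.COLOR_BGR2HSV)
for x,y in[(285,60),(358,60),(290,85),(320,112),(320,135),(295,110),(340,110)]:print((x,y),hsv[y,x])
cr=im[0:160,190:430];cv2.imwrite("pics/w2c.png",cv2.resize(cr,None,fx=3.3,fy=3.3,interpolation=cv2.INTER_CUBIC))
m=cv2.inRange(hsv,(5,150,80),(16,255,255))
for c in cv2.findContours(m,0,1)[0]:
    if cv2.contourArea(c)>500:print(cv2.boundingRect(c),rect(c,.055,K,T))
E
```

```text
319.5 51.5 36.6 [0.5362 0.3841 0.192 ] [ 0.0606 -0.0001]
319.5 56.5 44.3 [0.5362 0.3803 0.192 ] [ 0.0738 -0.0002]
312.5 56.5 45.4 [0.5303 0.3803 0.192 ] [ 0.0756 -0.0002]
325.5 59.5 38.8 [0.5412 0.378  0.192 ] [ 0.0648 -0.0001]
(285, 60) [ 16  54 108]
(358, 60) [ 19  54 132]
(290, 85) [ 16  65 161]
(320, 112) [ 13  31 175]
(320, 135) [ 16  36 120]
(295, 110) [ 16  36 150]
(340, 110) [ 16 121 141]
(365, 321, 51, 42) (array([657.7, -57.1]), array([85.4, 89.8]), 0.229)
(364, 51, 56, 108) (array([631.4, 330.9]), array([ 69.8, 134.7]), 0.061)
(196, 0, 83, 134) (array([438.2, 379.5]), array([ 75.4, 157.7]), 0.116)
```

View pics/w2c.png

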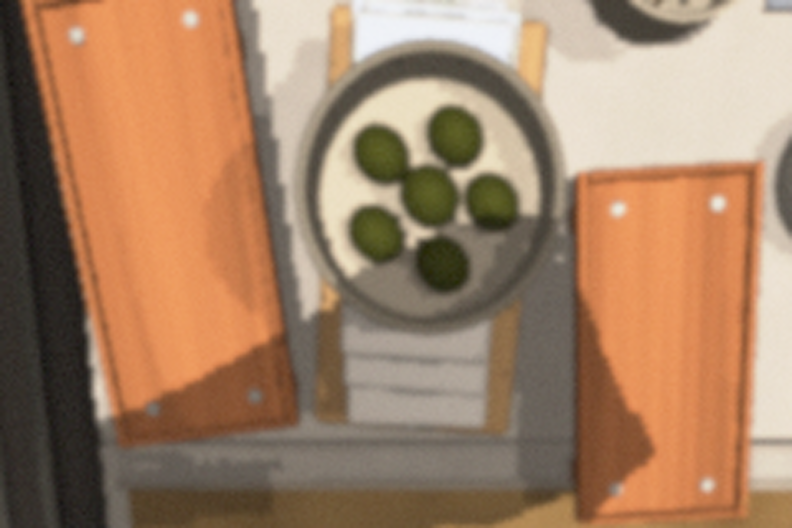

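The rim spans u 280–361 and v 12–101, which puts the dish centre at (0.537, 0.380) with a 68 mm diameter, agreeing with the spec. I'll go over it and take it.

>>> {"op": "apply_moves", "data": {
  "moves": [
    {"dx": 0.9,"dy": 0.08,"dz": 0,"spin": 0,"grip": -1},
    {"dx": 0.9,"dy": 0,"dz": 0,"spin": 0,"grip": -1},
    {"dx": 0.9,"dy": 0,"dz": 0,"spin": 0,"grip": -1},
    {"dx": 0,"dy": 0,"dz": 0,"spin": 0,"grip": -1},
    {"dx": 0,"dy": 0,"dz": 0.9,"spin": 0,"grip": -1},
    {"dx": 0,"dy": 0,"dz": 0.9,"spin": 0,"grip": -1},
    {"dx": 0,"dy": 0,"dz": 0.9,"spin": 0,"grip": -1},
    {"dx": 0,"dy": 0,"dz": 0,"spin": 0,"grip": -1}
  ]
}}

```text
time: 3.0
eef_pos: [0.5346, 0.38, 0.2149]
tcp_rot: [-0.0, 0.707, 0.707, -0.004]
force: [-0.6, -0.2, -0.5]
grip_width: 1.003
finger_force: 0.0
```

```bash
python3 -c "
from h import *
s,im=snap('w3')
print(s['force'])
t=camera('top');sc=camera('scene')
a=cv2.resize(t[180:240,245:325],(640,480),interpolation=2);b=cv2.resize(sc[150:250,320:430],(528,480),interpolation=2)
b=b[:,:160*3];cv2.imwrite('pics/c3.png',cv2.resize(np.hstack([a,b]),None,fx=.7,fy=.7)[:,:,::-1])"
```

```text
[0.5346 0.38   0.2149] [1.5714e+00 5.0000e-04] [-0.91  0.61  0.31  1.53 -0.21  1.03 -0.54]
[-0.62431419 -0.18491134 -0.4934372 ]
```

View pics/w3.png

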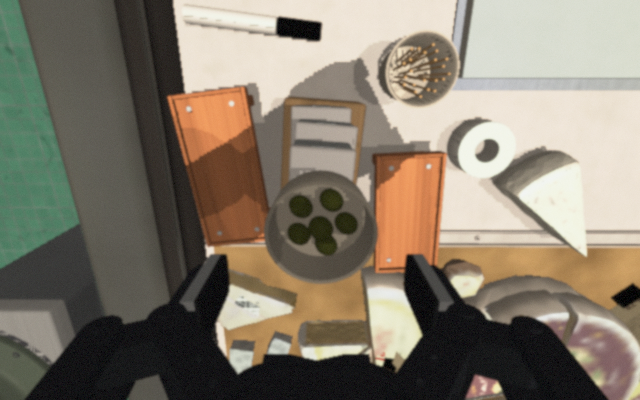

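The dish is at (321,225), with the stack's lids stepping away behind it at (322,115)–(322,165) and the whole long and medium stands visible. I'll check the centre by casting.

```bash
python3 - <<'E'
from h import *
(K,T),im=load("w3")
P=cast([(265,225),(378,225),(321,170),(321,282)],.192,K,T);print(P.round(4).tolist(), (P[0,0]+P[1,0])/2,(P[2,1]+P[3,1])/2)
hsv=cv2.cvtColor(im,cv2.COLOR_BGR2HSV)
m=cv2.inRange(hsv,(5,150,60),(16,255,255))
for c in cv2.findContours(m,0,1)[0]:
    if cv2.contourArea(c)>500:print(cv2.boundingRect(c),rect(c,.055,K,T))
cv2.imwrite("pics/w3c.png",cv2.resize(im[80:230,260:390],None,fx=4,fy=4,interpolation=cv2.INTER_CUBIC))
E
```

```text
[[0.5033, 0.3865, 0.192], [0.5704, 0.3866, 0.192], [0.5365, 0.4202, 0.192], [0.5368, 0.3466, 0.192]] 0.5368954263164001 0.3834350541922402
(374, 153, 71, 119) (array([630.6, 333. ]), array([ 70.9, 137.1]), 0.062)
(167, 88, 101, 157) (array([439.6, 381. ]), array([ 78.9, 160.2]), 0.109)
```

View pics/w3c.png

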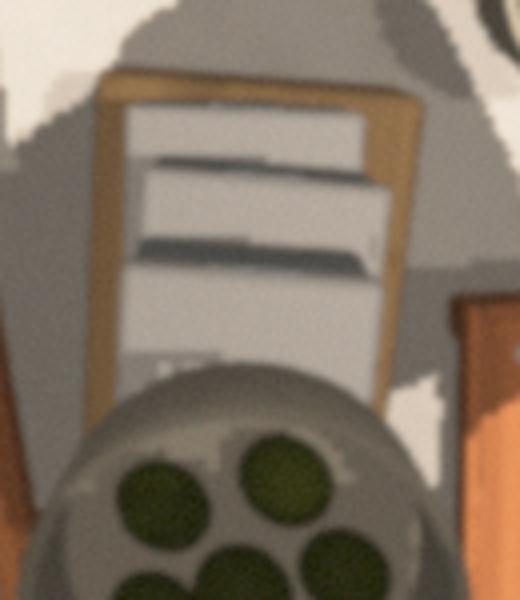

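The crop shows the back edges of all three lids, which I'll use later. Dish centre is (0.537, 0.383). Descend and close gently.

>>> {"op": "apply_moves", "data": {
  "moves": [
    {"dx": 0.07,"dy": 0.06,"dz": 0.6,"spin": 0,"grip": -1},
    {"dx": 0,"dy": 0,"dz": 0.7,"spin": 0,"grip": -1},
    {"dx": 0,"dy": 0,"dz": 0,"spin": 0,"grip": -1},
    {"dx": 0,"dy": 0,"dz": 0,"spin": 0,"grip": 0},
    {"dx": 0,"dy": 0,"dz": 0,"spin": 0,"grip": 0},
    {"dx": 0,"dy": 0,"dz": 0,"spin": 0,"grip": 0},
    {"dx": 0,"dy": 0,"dz": 0,"spin": 0,"grip": 0},
    {"dx": 0,"dy": 0,"dz": 0,"spin": 0,"grip": 0}
  ],
  "grip_force": 25
}}

```text
time: 3.95
eef_pos: [0.5405, 0.3835, 0.17]
tcp_rot: [0.0, 0.708, 0.707, 0.002]
force: [-1.9, -1.0, 7.1]
grip_width: 0.783
finger_force: 27.9
```

```bash
python3 - <<'E'
from h import *
(K,T),im=load("w3")
for n,z,p in[("short",.158,[(127,262),(380,280)]),("med",.122,[(150,170),(390,185)]),("long",.086,[(128,103),(365,113)]),("block",.05,[(105,72),(422,98)])]:
    P=cast(np.array(p)/4+[260,80],z,K,T);d=P[1]-P[0];print(n,P[:,:2].round(4).tolist(),np.hypot(*d[:2]).round(4),"yaw",np.arctan2(d[1],d[0]).round(3))
E
```

```text
short [[0.5176, 0.4277], [0.5591, 0.4248]] 0.0416 yaw -0.071
med [[0.5194, 0.4385], [0.5647, 0.4357]] 0.0454 yaw -0.061
long [[0.5126, 0.4485], [0.5633, 0.4465]] 0.0507 yaw -0.04
block [[0.5044, 0.4536], [0.5807, 0.4476]] 0.0765 yaw -0.078
```

>>> {"op": "apply_moves", "data": {
  "moves": [
    {"dx": 0,"dy": 0,"dz": -0.2,"spin": 0,"grip": 0},
    {"dx": 0,"dy": 0,"dz": -0.3,"spin": 0,"grip": 0},
    {"dx": 0,"dy": 0,"dz": -0.6,"spin": 0,"grip": 0},
    {"dx": 0,"dy": 0,"dz": -0.8,"spin": 0,"grip": 0},
    {"dx": 0,"dy": 0,"dz": -0.6,"spin": 0,"grip": 0},
    {"dx": 0,"dy": 0,"dz": 0,"spin": 0,"grip": 0}
  ]
}}

```text
time: 4.55
eef_pos: [0.5409, 0.3835, 0.2723]
tcp_rot: [0.0, 0.708, 0.707, 0.003]
force: [0.1, 0.8, -1.8]
grip_width: 0.787
finger_force: 28.7
```

```bash
python3 - <<'E'
from h import *
s,im=snap("w4");print(s['grip_width'],s['force'])
cv2.imwrite('pics/w4c.png',np.vstack([im[60:,130:510],np.zeros((2,380,3),np.uint8),cv2.resize(camera('scene')[120:250,320:430],(380,250),interpolation=2)[:,:,::-1]]))
E
```

```text
[0.5409 0.3835 0.2723] [ 1.5695e+00 -1.4000e-03] [-0.91  0.57  0.33  1.46 -0.19  1.14 -0.55]
0.7867521928236789 [ 0.13386266  0.81138833 -1.76472336]
```

View pics/w4c.png

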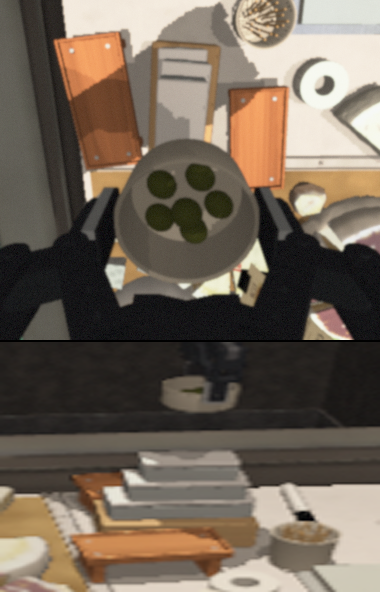

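The dish hangs level between the fingers. Next I carry it past the round stand so the wrist camera sees the stand beside it.

>>> {"op": "apply_moves", "data": {
  "moves": [
    {"dx": -0.5,"dy": 0.2,"dz": -0.2,"spin": 0,"grip": 0},
    {"dx": -0.9,"dy": 0.2,"dz": 0,"spin": 0,"grip": 0},
    {"dx": -0.95,"dy": 0.2,"dz": 0,"spin": 0,"grip": 0},
    {"dx": -0.95,"dy": 0.2,"dz": 0,"spin": 0,"grip": 0},
    {"dx": -0.95,"dy": 0.2,"dz": 0,"spin": 0,"grip": 0},
    {"dx": -0.95,"dy": 0.2,"dz": 0,"spin": 0,"grip": 0},
    {"dx": -0.95,"dy": 0.2,"dz": 0,"spin": 0,"grip": 0},
    {"dx": -0.95,"dy": 0.2,"dz": 0,"spin": 0,"grip": 0}
  ]
}}

```text
time: 5.45
eef_pos: [0.6029, 0.0973, 0.2748]
tcp_rot: [-0.0, 0.707, 0.707, -0.001]
force: [0.9, 0.4, -0.9]
grip_width: 0.783
finger_force: 28.7
```

>>> {"op": "apply_moves", "data": {
  "moves": [
    {"dx": -0.95,"dy": 0.2,"dz": 0,"spin": 0,"grip": 0},
    {"dx": -0.95,"dy": 0.2,"dz": 0,"spin": 0,"grip": 0},
    {"dx": -0.95,"dy": 0.2,"dz": 0,"spin": 0,"grip": 0},
    {"dx": -0.95,"dy": 0.2,"dz": 0,"spin": 0,"grip": 0},
    {"dx": -0.95,"dy": 0.2,"dz": 0,"spin": 0,"grip": 0},
    {"dx": -0.8,"dy": 0.2,"dz": 0,"spin": 0,"grip": 0},
    {"dx": -0.4,"dy": 0,"dz": 0,"spin": 0,"grip": 0},
    {"dx": 0,"dy": 0,"dz": 0,"spin": 0,"grip": 0}
  ]
}}

```text
time: 6.25
eef_pos: [0.6502, -0.1418, 0.2746]
tcp_rot: [-0.0, 0.709, 0.706, -0.001]
force: [-0.4, 0.4, -1.3]
grip_width: 0.784
finger_force: 28.7
```

```bash
cat >> h.py <<'E'
def browns(im,K,T,z=.055,amin=500):
    m=cv2.inRange(cv2.cvtColor(im,cv2.COLOR_BGR2HSV),(5,150,60),(16,255,255))
    m=cv2.morphologyEx(m,cv2.MORPH_CLOSE,np.ones((5,5)))
    for c in cv2.findContours(m,0,1)[0]:
        if cv2.contourArea(c)>amin:print(cv2.boundingRect(c),rect(c,z,K,T))
E
python3 - <<'E'
from h import *
s,im=snap("w5");K,T=Twc("wrist",s);browns(im,K,T)
P=cast([(245,269),(388,269),(316,198),(316,340)],s['eef_pos'][2]+.022,K,T)-s['eef_pos'];print("dish rel",P.round(4).tolist())
g=cv2.cvtColor(im,cv2.COLOR_BGR2GRAY)
E
```

```text
[ 0.6502 -0.1418  0.2746] [ 1.5664 -0.0044] [-0.12  0.58  0.39  1.45 -0.23  1.16  0.31]
(120, 166, 79, 87) (array([ 452.5, -206.3]), array([ 84.8, 115.9]), 0.036)
(285, 45, 79, 83) (array([658.7, -57.9]), array([85.9, 86.5]), -1.398)
dish rel [[-0.0333, 0.0056, 0.022], [0.0321, 0.0053, 0.022], [-0.0006, 0.0399, 0.022], [-0.001, -0.0357, 0.022]]
```

Round stand measured at (0.6587, -0.058), 86 mm across (87 expected). Moving over it and down.

>>> {"op": "apply_moves", "data": {
  "moves": [
    {"dx": 0.6,"dy": 0.12,"dz": 0,"spin": 0,"grip": 0},
    {"dx": 0.9,"dy": 0.1,"dz": 0,"spin": 0,"grip": 0},
    {"dx": 0.6,"dy": 0,"dz": 0,"spin": 0,"grip": 0},
    {"dx": 0,"dy": 0,"dz": 0.4,"spin": 0,"grip": 0},
    {"dx": 0,"dy": 0,"dz": 0.95,"spin": 0,"grip": 0},
    {"dx": 0,"dy": 0,"dz": 0.95,"spin": 0,"grip": 0},
    {"dx": 0,"dy": 0,"dz": 0.95,"spin": 0,"grip": 0},
    {"dx": 0,"dy": 0,"dz": 0.95,"spin": 0,"grip": 0}
  ]
}}

```text
time: 7.1
eef_pos: [0.6595, -0.0529, 0.1058]
tcp_rot: [-0.0, 0.707, 0.707, 0.0]
force: [1.2, -0.3, -1.6]
grip_width: 0.784
finger_force: 28.7
```

>>> {"op": "apply_moves", "data": {
  "moves": [
    {"dx": 0,"dy": 0,"dz": 0.3,"spin": 0,"grip": 0},
    {"dx": 0,"dy": 0,"dz": 0,"spin": 0,"grip": 0}
  ]
}}

```text
time: 7.3
eef_pos: [0.659, -0.0539, 0.0942]
tcp_rot: [-0.001, 0.707, 0.707, -0.001]
force: [-0.8, -0.3, -0.8]
grip_width: 0.785
finger_force: 29.2
```

>>> {"op": "apply_moves", "data": {
  "moves": [
    {"dx": -0.11,"dy": 0,"dz": 0.3,"spin": 0,"grip": 0},
    {"dx": 0,"dy": 0,"dz": 0.25,"spin": 0,"grip": 0},
    {"dx": 0,"dy": 0,"dz": 0.12,"spin": 0,"grip": 0},
    {"dx": 0,"dy": 0,"dz": 0.05,"spin": 0,"grip": 0},
    {"dx": 0,"dy": 0,"dz": 0,"spin": 0,"grip": 0}
  ]
}}

```text
time: 7.8
eef_pos: [0.6599, -0.0596, 0.0666]
tcp_rot: [0.0, 0.707, 0.707, 0.0]
force: [-0.2, 0.5, -2.0]
grip_width: 0.784
finger_force: 29.2
```

>>> {"op": "apply_moves", "data": {
  "moves": [
    {"dx": 0.03,"dy": -0.02,"dz": 0.06,"spin": 0,"grip": 0},
    {"dx": 0,"dy": 0,"dz": 0.05,"spin": 0,"grip": 0},
    {"dx": 0,"dy": 0,"dz": 0,"spin": 0,"grip": 0}
  ]
}}

```text
time: 8.1
eef_pos: [0.6591, -0.0582, 0.0621]
tcp_rot: [-0.0, 0.707, 0.707, 0.0]
force: [-0.5, -0.2, -1.3]
grip_width: 0.786
finger_force: 29.2
```

>>> {"op": "apply_moves", "data": {
  "moves": [
    {"dx": 0,"dy": 0,"dz": 0.04,"spin": 0,"grip": 0},
    {"dx": 0,"dy": 0,"dz": 0.03,"spin": 0,"grip": 0},
    {"dx": 0,"dy": 0,"dz": 0,"spin": 0,"grip": 0}
  ]
}}

```text
time: 8.4
eef_pos: [0.6593, -0.0584, 0.0612]
tcp_rot: [0.0, 0.708, 0.707, 0.0]
force: [-12.5, 2.6, 29.0]
grip_width: 0.784
finger_force: 31.9
```

>>> {"op": "apply_moves", "data": {
  "moves": [
    {"dx": 0,"dy": 0,"dz": -0.04,"spin": 0,"grip": 0},
    {"dx": 0,"dy": 0,"dz": 0,"spin": 0,"grip": -0.8},
    {"dx": 0,"dy": 0,"dz": 0,"spin": 0,"grip": -1},
    {"dx": 0,"dy": 0,"dz": 0,"spin": 0,"grip": -1},
    {"dx": 0,"dy": 0,"dz": -0.4,"spin": 0,"grip": -1},
    {"dx": 0,"dy": 0,"dz": -0.9,"spin": 0,"grip": -1},
    {"dx": 0,"dy": 0,"dz": -0.9,"spin": 0,"grip": -1},
    {"dx": 0,"dy": 0,"dz": -0.9,"spin": 0,"grip": -1}
  ]
}}

```text
time: 9.2
eef_pos: [0.659, -0.0586, 0.1874]
tcp_rot: [0.0, 0.708, 0.707, 0.0]
force: [0.5, -0.0, 0.1]
grip_width: 0.994
finger_force: 0.0
```

>>> {"op": "apply_moves", "data": {
  "moves": [
    {"dx": -0.4,"dy": 0,"dz": -0.9,"spin": 0,"grip": -1},
    {"dx": -0.9,"dy": 0,"dz": -0.6,"spin": 0,"grip": -1},
    {"dx": -0.8,"dy": 0,"dz": 0,"spin": 0,"grip": -1},
    {"dx": 0,"dy": 0,"dz": 0,"spin": 0,"grip": -1},
    {"dx": 0,"dy": 0,"dz": 0,"spin": 0,"grip": -1}
  ]
}}

```text
time: 9.7
eef_pos: [0.6588, -0.1429, 0.2457]
tcp_rot: [0.0, 0.708, 0.706, 0.0]
force: [0.5, 1.0, -0.9]
grip_width: 1.002
finger_force: 0.0
```

```bash
python3 - <<'E'
from h import *
s,im=snap("w6");K,T=Twc("wrist",s);browns(im,K,T)
cv2.imwrite("pics/w6c.png",cv2.resize(im[0:260,90:410],None,fx=2,fy=2))
E
```

```text
[ 0.6588 -0.1429  0.2457] [ 1.5684 -0.0024] [-0.11  0.62  0.38  1.46 -0.24  1.11  0.32]
(96, 171, 90, 94) (array([ 454.5, -206.3]), array([ 89.2, 117.9]), 0.037)
(273, 40, 87, 76) (array([658.1, -50. ]), array([70.3, 88.1]), -1.528)
```

View pics/w6c.png

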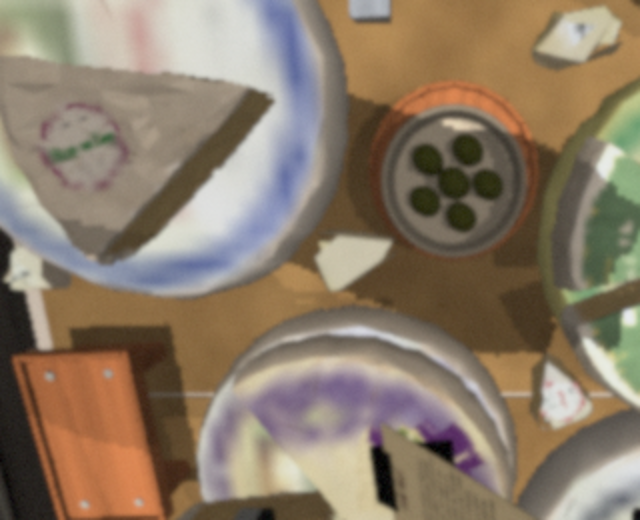

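Dish sits in the round bay at crop (455,181). I'll verify numerically and return to the stack to measure the short box.

>>> {"op": "apply_moves", "data": {
  "moves": [
    {"dx": 0.9,"dy": -0.3,"dz": -0.1,"spin": 0,"grip": -1},
    {"dx": 0.95,"dy": -0.3,"dz": -0.1,"spin": 0,"grip": -1},
    {"dx": 0.95,"dy": -0.3,"dz": -0.1,"spin": 0,"grip": -1},
    {"dx": 0.95,"dy": -0.3,"dz": -0.1,"spin": 0,"grip": -1},
    {"dx": 0.95,"dy": -0.3,"dz": -0.1,"spin": 0,"grip": -1},
    {"dx": 0.95,"dy": -0.3,"dz": -0.1,"spin": 0,"grip": -1},
    {"dx": 0.95,"dy": -0.3,"dz": 0,"spin": 0,"grip": -1},
    {"dx": 0.95,"dy": -0.3,"dz": 0,"spin": 0,"grip": -1}
  ]
}}

```text
time: 10.55
eef_pos: [0.562, 0.1625, 0.2692]
tcp_rot: [-0.0, 0.707, 0.707, 0.0]
force: [0.9, 0.2, 0.3]
grip_width: 1.0
finger_force: 0.0
```

>>> {"op": "apply_moves", "data": {
  "moves": [
    {"dx": 0.95,"dy": -0.2,"dz": 0,"spin": 0,"grip": -1},
    {"dx": 0.95,"dy": -0.2,"dz": 0,"spin": 0,"grip": -1},
    {"dx": 0.95,"dy": -0.2,"dz": 0,"spin": 0,"grip": -1},
    {"dx": 0,"dy": 0,"dz": 0,"spin": 0,"grip": -1},
    {"dx": 0,"dy": 0,"dz": 0,"spin": 0,"grip": -1}
  ]
}}

```text
time: 11.05
eef_pos: [0.5384, 0.2753, 0.2688]
tcp_rot: [-0.0, 0.706, 0.708, -0.0]
force: [0.2, -0.6, 0.2]
grip_width: 0.997
finger_force: 0.0
```

```bash
python3 - <<'E'
from h import *
(K,T),_=load("w6")
P=cast([(281,90),(354,90),(317.5,52.5),(317.5,127.5)],.084,K,T);print(P[:,:2].round(4).tolist())
print(cast([(275,90),(359,90),(317,41)],.055,K,T)[:,:2].round(4).tolist())
s,im=snap("w7");K,T=Twc("wrist",s);browns(im,K,T)
cv2.imwrite("pics/w7c.png",cv2.resize(im[0:200,230:390],None,fx=3,fy=3,interpolation=2))
E
```

```text
[[0.6254, -0.0612], [0.6941, -0.0614], [0.6598, -0.029], [0.6597, -0.0961]]
[[0.6161, -0.0614], [0.7027, -0.0617], [0.6595, -0.0159]]
[0.5384 0.2753 0.2688] [1.5728 0.002 ] [-0.81  0.47  0.34  1.63 -0.18  1.07 -0.41]
(368, 333, 42, 32) (array([644.5,  -5.9]), array([57.7, 59.5]), -1.328)
(367, 47, 67, 125) (array([630.7, 331.2]), array([ 71.5, 134.5]), 0.059)
(174, 0, 96, 144) (array([440. , 373.9]), array([ 76.6, 146.8]), 0.114)
```

View pics/w7c.png

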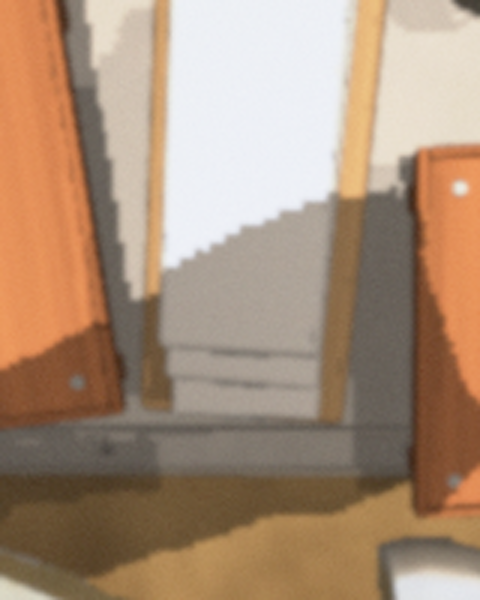

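Dish centre is within 3 mm of the stand's. The crop shows the front edges of the three lids at rows 346–354, 377–386 and 410–418. I'll combine these with the back edges.

```bash
python3 - <<'E'
from h import *
(K1,T1),_=load("w3");(K,T),_=load("w7")
D=[("short",.158,[(127,262),(380,280)],[(162,346),(318,354)]),("med",.122,[(150,170),(390,185)],[(172,377),(316,386)]),("long",.086,[(128,103),(365,113)],[(172,410),(320,418)]),("block",.05,[(105,72),(422,98)],[(144,405),(340,420)])]
for n,z,p,q in D:
    B=cast(np.array(p)/4+[260,80],z,K1,T1)[:,:2];F=cast(np.array(q)/3+[230,0],z,K,T)[:,:2]
    c=(B.sum(0)+F.sum(0))/4;d=B.mean(0)-F.mean(0);w=(B[1]-B[0],F[1]-F[0])
    print(n,"F",F.round(4).tolist(),"c",c.round(4),"len",np.hypot(*d).round(4),"yaw",(np.arctan2(d[1],d[0])-np.pi/2).round(3),[round(float(np.arctan2(v[1],v[0])),3) for v in w],[np.hypot(*v).round(4) for v in w])
s=read_state();print(s["time"])
E
```

```text
short F [[0.5117, 0.3379], [0.5536, 0.3358]] c [0.5355 0.3815] len 0.0896 yaw -0.064 [-0.071, -0.049] [np.float64(0.0416), np.float64(0.042)]
med F [[0.5108, 0.3255], [0.5555, 0.3228]] c [0.5376 0.3806] len 0.1133 yaw -0.078 [-0.061, -0.06] [np.float64(0.0454), np.float64(0.0447)]
long F [[0.5072, 0.3099], [0.5594, 0.3072]] c [0.5356 0.378 ] len 0.1391 yaw -0.033 [-0.04, -0.052] [np.float64(0.0507), np.float64(0.0522)]
block F [[0.493, 0.3064], [0.5697, 0.3007]] c [0.5369 0.3771] len 0.1475 yaw -0.076 [-0.078, -0.075] [np.float64(0.0765), np.float64(0.0769)]
11.1
```

Every length and width matches the spec. Short box: centre (0.5355, 0.3815), yaw -0.064. I'll approach it with the fingers narrowed.

>>> {"op": "apply_moves", "data": {
  "moves": [
    {"dx": 0.9,"dy": -0.07,"dz": 0,"spin": 0,"grip": -0.4},
    {"dx": 0.9,"dy": 0,"dz": 0,"spin": 0,"grip": -0.4},
    {"dx": 0.85,"dy": 0,"dz": 0,"spin": 0,"grip": -0.4},
    {"dx": 0,"dy": 0,"dz": 0,"spin": 0.066,"grip": -0.4},
    {"dx": 0,"dy": 0,"dz": 0.9,"spin": 0,"grip": -0.4},
    {"dx": 0,"dy": 0,"dz": 0.9,"spin": 0,"grip": -0.4},
    {"dx": 0,"dy": 0,"dz": 0.7,"spin": 0,"grip": -0.4},
    {"dx": 0,"dy": 0,"dz": 0,"spin": 0,"grip": -0.4}
  ]
}}

```text
time: 11.9
eef_pos: [0.5355, 0.3778, 0.1657]
tcp_rot: [0.0, 0.731, 0.683, -0.003]
force: [-0.6, -0.0, 0.8]
grip_width: 0.702
finger_force: 0.0
```

```bash
cat > to.py <<'E'
# usage: to.py x y z yaw -> total tool shifts (units of 40 mm; xy in current tool axes) and spin
from h import *;import sys
t=np.array(list(map(float,sys.argv[1:4])));s=read_state();a,b,M=yaw(s)
print(s["eef_pos"].round(4),"yaw",round(b,4),"w",round(s["grip_width"]*85,1),"shift",(M.T@(t-s["eef_pos"])/.04).round(3),"spin",round(b-float(sys.argv[4]),3))
E
python3 to.py .5355 .3815 .132 -.064
```

```text
[0.5355 0.3778 0.1657] yaw -0.0682 w 59.7 shift [ 0.097 -0.004  0.841] spin -0.004
```

>>> {"op": "apply_moves", "data": {
  "moves": [
    {"dx": 0.1,"dy": 0,"dz": 0.3,"spin": 0,"grip": -0.4},
    {"dx": 0,"dy": 0,"dz": 0.3,"spin": 0,"grip": -0.4},
    {"dx": 0,"dy": 0,"dz": 0.25,"spin": 0,"grip": -0.4},
    {"dx": 0,"dy": 0,"dz": 0,"spin": 0,"grip": 0.2},
    {"dx": 0,"dy": 0,"dz": 0,"spin": 0,"grip": 0.2},
    {"dx": 0,"dy": 0,"dz": 0,"spin": 0,"grip": 0.2},
    {"dx": 0,"dy": 0,"dz": 0,"spin": 0,"grip": 0.2}
  ],
  "grip_force": 50
}}

```text
time: 12.6
eef_pos: [0.5371, 0.3837, 0.1352]
tcp_rot: [0.0, 0.73, 0.683, 0.0]
force: [0.1, 0.4, -1.9]
grip_width: 0.503
finger_force: 51.7
```

>>> {"op": "apply_moves", "data": {
  "moves": [
    {"dx": 0,"dy": 0,"dz": -0.15,"spin": 0,"grip": 0.2},
    {"dx": 0,"dy": 0,"dz": -0.3,"spin": 0,"grip": 0.2},
    {"dx": 0,"dy": 0,"dz": -0.7,"spin": 0,"grip": 0.2},
    {"dx": 0,"dy": 0,"dz": -0.9,"spin": 0,"grip": 0.2},
    {"dx": 0,"dy": 0,"dz": -0.8,"spin": -0.03,"grip": 0.2},
    {"dx": -0.4,"dy": 0,"dz": -0.3,"spin": -0.03,"grip": 0.2},
    {"dx": -0.8,"dy": -0.1,"dz": 0,"spin": -0.02,"grip": 0.2},
    {"dx": -0.9,"dy": -0.1,"dz": 0,"spin": -0.02,"grip": 0.2}
  ]
}}

```text
time: 13.4
eef_pos: [0.5284, 0.2994, 0.2623]
tcp_rot: [0.0, 0.695, 0.719, 0.001]
force: [0.8, -0.2, -3.1]
grip_width: 0.503
finger_force: 51.9
```

>>> {"op": "apply_moves", "data": {
  "moves": [
    {"dx": -0.95,"dy": -0.12,"dz": 0,"spin": 0,"grip": 0.2},
    {"dx": -0.95,"dy": -0.12,"dz": 0,"spin": 0,"grip": 0.2},
    {"dx": -0.95,"dy": -0.12,"dz": 0,"spin": 0,"grip": 0.2},
    {"dx": -0.95,"dy": -0.12,"dz": 0,"spin": 0,"grip": 0.2},
    {"dx": -0.95,"dy": -0.12,"dz": 0,"spin": 0,"grip": 0.2},
    {"dx": -0.95,"dy": -0.12,"dz": 0,"spin": 0,"grip": 0.2},
    {"dx": -0.95,"dy": -0.12,"dz": 0,"spin": 0,"grip": 0.2},
    {"dx": -0.95,"dy": -0.12,"dz": 0,"spin": 0,"grip": 0.2}
  ]
}}

```text
time: 14.2
eef_pos: [0.5001, -0.0069, 0.2621]
tcp_rot: [0.0, 0.695, 0.719, 0.001]
force: [1.5, -0.4, -2.2]
grip_width: 0.502
finger_force: 51.9
```

```bash
python3 to.py .45 -.29 .26 0.03; python3 -c "
from h import *
s=read_state();print(s['force'],s['joints'].round(2))"
```

```text
[ 0.5001 -0.0069  0.2621] yaw 0.0329 w 42.7 shift [-7.031 -1.484  0.047] spin 0.003
[ 1.50705214 -0.37599351 -2.1868443 ] [-0.44  0.31  0.42  1.9  -0.15  0.96  0.08]
```

>>> {"op": "apply_moves", "data": {
  "moves": [
    {"dx": -0.95,"dy": -0.2,"dz": 0,"spin": 0,"grip": 0.2},
    {"dx": -0.95,"dy": -0.2,"dz": 0,"spin": 0,"grip": 0.2},
    {"dx": -0.95,"dy": -0.2,"dz": 0,"spin": 0,"grip": 0.2},
    {"dx": -0.95,"dy": -0.2,"dz": 0,"spin": 0,"grip": 0.2},
    {"dx": -0.95,"dy": -0.2,"dz": 0,"spin": 0,"grip": 0.2},
    {"dx": -0.95,"dy": -0.2,"dz": 0,"spin": 0,"grip": 0.2},
    {"dx": -0.9,"dy": -0.2,"dz": 0,"spin": 0,"grip": 0.2},
    {"dx": -0.4,"dy": 0,"dz": 0,"spin": 0,"grip": 0.2}
  ]
}}

```text
time: 15.0
eef_pos: [0.4521, -0.2906, 0.2622]
tcp_rot: [0.001, 0.697, 0.717, -0.0]
force: [0.5, -0.6, -2.2]
grip_width: 0.5
finger_force: 51.9
```

>>> {"op": "apply_moves", "data": {
  "moves": [
    {"dx": 0,"dy": 0,"dz": 0,"spin": 0,"grip": 0.2},
    {"dx": 0,"dy": 0,"dz": 0,"spin": 0,"grip": 0.2}
  ]
}}

```text
time: 15.2
eef_pos: [0.4536, -0.2869, 0.2615]
tcp_rot: [0.0, 0.696, 0.718, 0.0]
force: [0.2, 0.5, -2.7]
grip_width: 0.503
finger_force: 51.9
```

```bash
python3 - <<'E'
from h import *
s,im=snap("w8");K,T=Twc("wrist",s);browns(im,K,T)
E
```

```text
[ 0.4536 -0.2869  0.2615] [1.6033 0.0325] [ 0.08  0.38  0.5   1.82 -0.22  0.99  0.7 ]
(277, 36, 65, 109) (array([ 443.6, -208.9]), array([ 66.8, 111.7]), 0.046)
```

Short stand: (0.4436, -0.2089), yaw 0.046, 66.8 × 111.7 mm, matching the spec.

```bash
python3 to.py .4436 -.2067 .085 0.042
```

```text
[ 0.4537 -0.2864  0.2614] yaw 0.0335 w 42.9 shift [ 1.998 -0.189  4.41 ] spin -0.008
```

>>> {"op": "apply_moves", "data": {
  "moves": [
    {"dx": 0.6,"dy": -0.19,"dz": 0,"spin": -0.008,"grip": 0.2},
    {"dx": 0.9,"dy": 0,"dz": 0,"spin": 0,"grip": 0.2},
    {"dx": 0.5,"dy": 0,"dz": 0,"spin": 0,"grip": 0.2},
    {"dx": 0,"dy": 0,"dz": 0.6,"spin": 0,"grip": 0.2},
    {"dx": 0,"dy": 0,"dz": 0.95,"spin": 0,"grip": 0.2},
    {"dx": 0,"dy": 0,"dz": 0.95,"spin": 0,"grip": 0.2},
    {"dx": 0,"dy": 0,"dz": 0.95,"spin": 0,"grip": 0.2},
    {"dx": 0,"dy": 0,"dz": 0.7,"spin": 0,"grip": 0.2}
  ]
}}

```text
time: 16.05
eef_pos: [0.4427, -0.2059, 0.0933]
tcp_rot: [-0.0, 0.692, 0.722, -0.0]
force: [0.9, -0.3, -2.6]
grip_width: 0.501
finger_force: 51.8
```

>>> {"op": "apply_moves", "data": {
  "moves": [
    {"dx": 0,"dy": 0,"dz": 0,"spin": 0,"grip": 0.2},
    {"dx": 0,"dy": 0,"dz": 0,"spin": 0,"grip": 0.2}
  ]
}}

```text
time: 16.25
eef_pos: [0.4432, -0.207, 0.0957]
tcp_rot: [-0.0, 0.692, 0.722, 0.0]
force: [-0.3, 0.2, -1.8]
grip_width: 0.51
finger_force: 52.3
```

```bash
python3 to.py .4436 -.2067 .066 0.042
```

```text
[ 0.4432 -0.207   0.0957] yaw 0.0417 w 43.3 shift [0.006 0.011 0.743] spin -0.0
```

>>> {"op": "apply_moves", "data": {
  "moves": [
    {"dx": 0,"dy": 0.01,"dz": 0.3,"spin": 0,"grip": 0.2},
    {"dx": 0,"dy": 0,"dz": 0.3,"spin": 0,"grip": 0.2},
    {"dx": 0,"dy": 0,"dz": 0.15,"spin": 0,"grip": 0.2},
    {"dx": 0,"dy": 0,"dz": 0.04,"spin": 0,"grip": 0.2},
    {"dx": 0,"dy": 0,"dz": 0,"spin": 0,"grip": 0.2}
  ]
}}

```text
time: 16.75
eef_pos: [0.4431, -0.2074, 0.0632]
tcp_rot: [-0.0, 0.693, 0.721, -0.0]
force: [-0.9, 0.1, -2.6]
grip_width: 0.505
finger_force: 52.5
```

>>> {"op": "apply_moves", "data": {
  "moves": [
    {"dx": 0,"dy": 0,"dz": 0.03,"spin": 0,"grip": 0.2},
    {"dx": 0,"dy": 0,"dz": 0.03,"spin": 0,"grip": 0.2},
    {"dx": 0,"dy": 0,"dz": 0,"spin": 0,"grip": 0.2}
  ]
}}

```text
time: 17.05
eef_pos: [0.4435, -0.2075, 0.0622]
tcp_rot: [0.0, 0.693, 0.721, 0.001]
force: [-7.8, 3.1, 31.3]
grip_width: 0.504
finger_force: 56.5
```

>>> {"op": "apply_moves", "data": {
  "moves": [
    {"dx": 0,"dy": 0,"dz": -0.04,"spin": 0,"grip": 0.2},
    {"dx": 0,"dy": 0,"dz": 0,"spin": 0,"grip": -0.3},
    {"dx": 0,"dy": 0,"dz": 0,"spin": 0,"grip": -0.4},
    {"dx": 0,"dy": 0,"dz": 0,"spin": 0,"grip": -0.4},
    {"dx": 0,"dy": 0,"dz": -0.4,"spin": 0,"grip": -0.4},
    {"dx": 0,"dy": 0,"dz": -0.9,"spin": 0,"grip": -0.4},
    {"dx": 0,"dy": 0,"dz": -0.9,"spin": 0,"grip": -0.4},
    {"dx": 0,"dy": 0,"dz": -0.9,"spin": 0,"grip": -0.4}
  ]
}}

```text
time: 17.85
eef_pos: [0.4429, -0.2074, 0.1877]
tcp_rot: [-0.0, 0.693, 0.721, -0.0]
force: [-0.3, 0.5, 0.2]
grip_width: 0.699
finger_force: 0.0
```

>>> {"op": "apply_moves", "data": {
  "moves": [
    {"dx": -0.5,"dy": 0,"dz": -0.9,"spin": 0,"grip": -0.4},
    {"dx": -0.9,"dy": 0,"dz": -0.6,"spin": 0,"grip": -0.4},
    {"dx": -0.6,"dy": 0,"dz": 0,"spin": 0,"grip": -0.4},
    {"dx": 0,"dy": 0,"dz": 0,"spin": 0,"grip": -0.4},
    {"dx": 0,"dy": 0,"dz": 0,"spin": 0,"grip": -0.4}
  ]
}}

```text
time: 18.35
eef_pos: [0.4463, -0.2873, 0.2462]
tcp_rot: [-0.0, 0.693, 0.721, -0.0]
force: [0.5, 0.5, -1.4]
grip_width: 0.702
finger_force: 0.0
```

```bash
python3 - <<'E'
from h import *
s,im=snap("w9");K,T=Twc("wrist",s);browns(im,K,T)
h=cv2.cvtColor(im,cv2.COLOR_BGR2HSV);m=cv2.inRange(h,(0,0,110),(180,70,255))[:,:];m[:, :275]=0;m[:,350:]=0;m[200:]=0
for c in cv2.findContours(m,0,1)[0]:
    if cv2.contourArea(c)>800:print("white",cv2.boundingRect(c),rect(c,.086,K,T))
cv2.imwrite("pics/w9c.png",cv2.resize(im[0:200,240:390],None,fx=3,fy=3,interpolation=2))
E
python3 to.py .5376 .28 .25 -.066
```

```text
[ 0.4463 -0.2873  0.2462] [1.6109 0.0401] [ 0.08  0.39  0.51  1.85 -0.23  0.96  0.73]
(284, 34, 67, 114) (array([ 444. , -209.5]), array([ 66.1, 111.4]), 0.045)
white (293, 41, 49, 102) (array([ 442.9, -209.3]), array([44.1, 90.3]), 0.038)
white (275, 7, 24, 193) (array([ 415.7, -227.7]), array([ 24., 177.]), -0.004)
[ 0.4464 -0.2867  0.2461] yaw 0.0411 w 59.8 shift [14.062  2.861 -0.092] spin 0.107
```

The white mask shows the short box centred in its bay at (0.443, -0.209), 44.1 × 90.3 mm at lid height. Back to the stack.

>>> {"op": "apply_moves", "data": {
  "moves": [
    {"dx": 0.9,"dy": 0.2,"dz": 0,"spin": 0,"grip": -0.5},
    {"dx": 0.95,"dy": 0.2,"dz": 0,"spin": 0,"grip": -0.5},
    {"dx": 0.95,"dy": 0.2,"dz": 0,"spin": 0,"grip": -0.5},
    {"dx": 0.95,"dy": 0.2,"dz": 0,"spin": 0,"grip": -0.5},
    {"dx": 0.95,"dy": 0.2,"dz": 0,"spin": 0,"grip": -0.5},
    {"dx": 0.95,"dy": 0.2,"dz": 0,"spin": 0,"grip": -0.5},
    {"dx": 0.95,"dy": 0.2,"dz": 0,"spin": 0,"grip": -0.5},
    {"dx": 0.95,"dy": 0.2,"dz": 0,"spin": 0,"grip": -0.5}
  ]
}}

```text
time: 19.2
eef_pos: [0.4976, 0.0196, 0.2463]
tcp_rot: [-0.0, 0.692, 0.722, -0.0]
force: [1.6, -0.5, 0.1]
grip_width: 0.75
finger_force: 0.0
```

>>> {"op": "apply_moves", "data": {
  "moves": [
    {"dx": 0.95,"dy": 0.2,"dz": 0,"spin": 0,"grip": -0.5},
    {"dx": 0.95,"dy": 0.2,"dz": 0,"spin": 0,"grip": -0.5},
    {"dx": 0.95,"dy": 0.2,"dz": 0,"spin": 0,"grip": -0.5},
    {"dx": 0.95,"dy": 0.2,"dz": 0,"spin": 0,"grip": -0.5},
    {"dx": 0.95,"dy": 0.2,"dz": 0,"spin": 0,"grip": -0.5},
    {"dx": 0.9,"dy": 0.2,"dz": 0,"spin": 0,"grip": -0.5},
    {"dx": 0.9,"dy": 0.1,"dz": 0,"spin": 0.107,"grip": -0.5},
    {"dx": 0,"dy": 0,"dz": 0,"spin": 0,"grip": -0.5}
  ]
}}

```text
time: 20.0
eef_pos: [0.5374, 0.287, 0.2453]
tcp_rot: [-0.001, 0.729, 0.685, -0.0]
force: [-0.9, 0.1, -0.6]
grip_width: 0.751
finger_force: 0.0
```

```bash
python3 - <<'E'
from h import *
s,im=snap("w10");K,T=Twc("wrist",s);browns(im,K,T)
print(im.shape)
cv2.imwrite("pics/w10c.png",cv2.resize(im[0:200,230:390],None,fx=3,fy=3,interpolation=2))
E
python3 to.py .5376 .3806 .13 -.066
```

```text
[0.5374 0.287  0.2453] [ 1.5079 -0.0629] [-0.85  0.51  0.38  1.64 -0.22  1.03 -0.46]
(365, 49, 71, 135) (array([630.5, 331.1]), array([ 70.7, 134.9]), 0.059)
(154, 0, 114, 165) (array([439.8, 381.5]), array([ 77.5, 162. ]), 0.122)
(400, 640, 3)
[0.5378 0.284  0.2454] yaw -0.0619 w 63.9 shift [ 2.411 -0.15   2.885] spin 0.004
```

View pics/w10c.png

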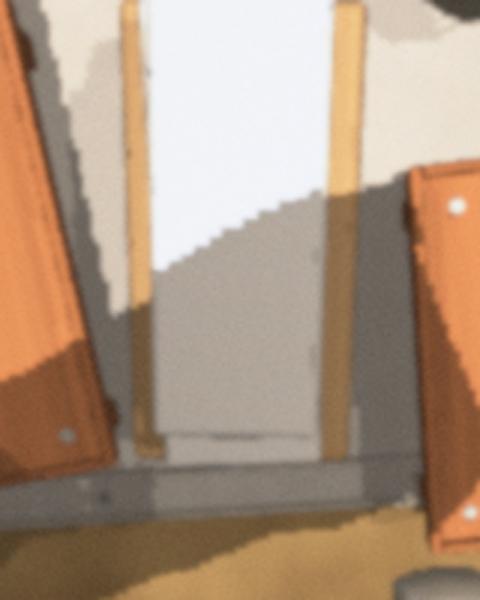

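```bash
python3 - <<'E'
from h import *
(K,T),_=load("w10")
for z,q,L in[(.122,[(156,432),(321,436)],.057),(.086,[(165,459),(322,461)],.07)]:
    F=cast(np.array(q)/3+[230,0],z,K,T)[:,:2];w=F[1]-F[0];a=np.arctan2(w[1],w[0]);print(F.round(4).tolist(),np.hypot(*w).round(4),a.round(3),"c",(F.mean(0)+L*np.array([.066,.998])).round(4))
E
python3 to.py .5376 .3806 .13 -.066
```

```text
[[0.5093, 0.3263], [0.557, 0.3221]] 0.0479 -0.088 c [0.5369 0.3811]
[[0.507, 0.3112], [0.559, 0.3072]] 0.0522 -0.076 c [0.5376 0.379 ]
[0.5378 0.284  0.2454] yaw -0.0619 w 63.9 shift [ 2.411 -0.15   2.885] spin 0.004
```

Medium box hasn't moved. It is at (0.537, 0.3807), yaw about -0.075.

>>> {"op": "apply_moves", "data": {
  "moves": [
    {"dx": 0.75,"dy": -0.17,"dz": 0,"spin": 0.013,"grip": -0.5},
    {"dx": 0.9,"dy": 0,"dz": 0,"spin": 0,"grip": -0.5},
    {"dx": 0.8,"dy": 0,"dz": 0,"spin": 0,"grip": -0.5},
    {"dx": 0,"dy": 0,"dz": 0.3,"spin": 0,"grip": -0.5},
    {"dx": 0,"dy": 0,"dz": 0.9,"spin": 0,"grip": -0.5},
    {"dx": 0,"dy": 0,"dz": 0.9,"spin": 0,"grip": -0.5},
    {"dx": 0,"dy": 0,"dz": 0.9,"spin": 0,"grip": -0.5},
    {"dx": 0,"dy": 0,"dz": 0,"spin": 0,"grip": -0.5}
  ]
}}

```text
time: 20.85
eef_pos: [0.5375, 0.3769, 0.1222]
tcp_rot: [-0.0, 0.734, 0.679, -0.004]
force: [-1.2, 0.1, -1.0]
grip_width: 0.75
finger_force: 0.0
```

```bash
python3 to.py .537 .3807 .099 -.075
```

```text
[0.5375 0.3769 0.1222] yaw -0.0788 w 63.8 shift [ 0.096 -0.016  0.579] spin -0.004
```

>>> {"op": "apply_moves", "data": {
  "moves": [
    {"dx": 0.08,"dy": -0.02,"dz": 0.3,"spin": 0,"grip": -0.5},
    {"dx": 0,"dy": 0,"dz": 0.3,"spin": 0,"grip": -0.5},
    {"dx": 0,"dy": 0,"dz": 0,"spin": 0,"grip": -0.5},
    {"dx": 0,"dy": 0,"dz": 0,"spin": 0,"grip": 0.1},
    {"dx": 0,"dy": 0,"dz": 0,"spin": 0,"grip": 0.1},
    {"dx": 0,"dy": 0,"dz": 0,"spin": 0,"grip": 0.1},
    {"dx": 0,"dy": 0,"dz": 0,"spin": 0,"grip": 0.1}
  ],
  "grip_force": 60
}}

```text
time: 21.55
eef_pos: [0.5398, 0.3826, 0.1035]
tcp_rot: [0.0, 0.735, 0.679, 0.001]
force: [-1.6, -0.8, 7.4]
grip_width: 0.543
finger_force: 63.3
```

```bash
python3 to.py .537 .3807 .099 -.075
```

```text
[0.5398 0.3826 0.1035] yaw -0.0791 w 46.2 shift [-0.052 -0.065  0.113] spin -0.004
```

Gripped (46 mm, box bottom about 17.5 mm below the TCP). The medium stand is at (0.6306, 0.332), yaw 0.06.

>>> {"op": "apply_moves", "data": {
  "moves": [
    {"dx": 0,"dy": 0,"dz": -0.15,"spin": 0,"grip": 0.1},
    {"dx": 0,"dy": 0,"dz": -0.3,"spin": 0,"grip": 0.1},
    {"dx": 0,"dy": 0,"dz": -0.6,"spin": 0,"grip": 0.1},
    {"dx": 0,"dy": 0,"dz": -0.7,"spin": 0,"grip": 0.1},
    {"dx": 0,"dy": 0,"dz": -0.2,"spin": -0.07,"grip": 0.1},
    {"dx": 0,"dy": 0,"dz": 0,"spin": -0.069,"grip": 0.1},
    {"dx": 0,"dy": 0,"dz": 0,"spin": 0,"grip": 0.1}
  ]
}}

```text
time: 22.25
eef_pos: [0.5395, 0.3824, 0.1817]
tcp_rot: [-0.0, 0.685, 0.728, 0.001]
force: [-0.5, -0.6, -3.9]
grip_width: 0.548
finger_force: 62.6
```

```bash
python3 to.py .6306 .334 .085 .06
```

```text
[0.5395 0.3824 0.1817] yaw 0.0612 w 46.6 shift [-1.349  2.197  2.417] spin 0.001
```

>>> {"op": "apply_moves", "data": {
  "moves": [
    {"dx": -0.35,"dy": 0.6,"dz": 0,"spin": 0,"grip": 0.1},
    {"dx": -0.5,"dy": 0.8,"dz": 0,"spin": 0,"grip": 0.1},
    {"dx": -0.5,"dy": 0.8,"dz": 0,"spin": 0,"grip": 0.1},
    {"dx": 0,"dy": 0,"dz": 0,"spin": 0,"grip": 0.1},
    {"dx": 0,"dy": 0,"dz": 0,"spin": 0,"grip": 0.1},
    {"dx": 0,"dy": 0,"dz": 0.6,"spin": 0,"grip": 0.1},
    {"dx": 0,"dy": 0,"dz": 0.8,"spin": 0,"grip": 0.1},
    {"dx": 0,"dy": 0,"dz": 0.5,"spin": 0,"grip": 0.1}
  ]
}}

```text
time: 23.05
eef_pos: [0.6287, 0.3346, 0.1026]
tcp_rot: [-0.001, 0.686, 0.728, -0.001]
force: [-0.9, 0.4, -4.0]
grip_width: 0.55
finger_force: 63.1
```

```bash
python3 to.py .6306 .334 .0675 .06
```

```text
[0.6287 0.3346 0.1026] yaw 0.0599 w 46.8 shift [-0.018  0.049  0.878] spin -0.0
```

>>> {"op": "apply_moves", "data": {
  "moves": [
    {"dx": -0.02,"dy": 0.05,"dz": 0.3,"spin": 0,"grip": 0.1},
    {"dx": 0,"dy": 0,"dz": 0.3,"spin": 0,"grip": 0.1},
    {"dx": 0,"dy": 0,"dz": 0.15,"spin": 0,"grip": 0.1},
    {"dx": 0,"dy": 0,"dz": 0,"spin": 0,"grip": 0.1},
    {"dx": 0,"dy": 0,"dz": 0,"spin": 0,"grip": 0.1}
  ]
}}

```text
time: 23.55
eef_pos: [0.6328, 0.3333, 0.0753]
tcp_rot: [0.0, 0.686, 0.728, 0.0]
force: [0.0, 0.3, -4.0]
grip_width: 0.547
finger_force: 63.1
```

>>> {"op": "apply_moves", "data": {
  "moves": [
    {"dx": 0,"dy": -0.04,"dz": 0.12,"spin": 0,"grip": 0.1},
    {"dx": 0,"dy": 0,"dz": 0.04,"spin": 0,"grip": 0.1},
    {"dx": 0,"dy": 0,"dz": 0.03,"spin": 0,"grip": 0.1},
    {"dx": 0,"dy": 0,"dz": 0,"spin": 0,"grip": 0.1}
  ]
}}

```text
time: 23.95
eef_pos: [0.6309, 0.3331, 0.0676]
tcp_rot: [-0.0, 0.686, 0.728, 0.0]
force: [-2.8, -1.0, 4.9]
grip_width: 0.545
finger_force: 64.2
```

>>> {"op": "apply_moves", "data": {
  "moves": [
    {"dx": 0,"dy": 0,"dz": 0,"spin": 0,"grip": -0.3},
    {"dx": 0,"dy": 0,"dz": 0,"spin": 0,"grip": -0.45},
    {"dx": 0,"dy": 0,"dz": 0,"spin": 0,"grip": -0.45},
    {"dx": 0,"dy": 0,"dz": -0.4,"spin": 0,"grip": -0.45},
    {"dx": 0,"dy": 0,"dz": -0.9,"spin": 0,"grip": -0.45},
    {"dx": 0,"dy": 0,"dz": -0.9,"spin": 0,"grip": -0.45},
    {"dx": 0,"dy": 0,"dz": -0.9,"spin": 0,"grip": -0.45},
    {"dx": 0,"dy": 0,"dz": -0.9,"spin": 0,"grip": -0.45}
  ]
}}

```text
time: 24.75
eef_pos: [0.6309, 0.3328, 0.2299]
tcp_rot: [0.0, 0.686, 0.728, 0.001]
force: [-0.0, 0.7, 1.0]
grip_width: 0.725
finger_force: 0.0
```

>>> {"op": "apply_moves", "data": {
  "moves": [
    {"dx": -0.4,"dy": -0.7,"dz": -0.3,"spin": 0.04,"grip": -0.55},
    {"dx": -0.6,"dy": -0.9,"dz": 0,"spin": 0.04,"grip": -0.55},
    {"dx": -0.5,"dy": -0.7,"dz": 0,"spin": 0.04,"grip": -0.55},
    {"dx": 0,"dy": 0,"dz": 0,"spin": 0,"grip": -0.55},
    {"dx": 0,"dy": 0,"dz": 0,"spin": 0,"grip": -0.55}
  ]
}}

```text
time: 25.25
eef_pos: [0.54, 0.2714, 0.2405]
tcp_rot: [-0.0, 0.728, 0.686, 0.001]
force: [0.4, -0.1, 0.7]
grip_width: 0.778
finger_force: 0.0
```

```bash
python3 - <<'E'
from h import *
s,im=snap("w11");K,T=Twc("wrist",s);browns(im,K,T)
h=cv2.cvtColor(im,cv2.COLOR_BGR2HSV)
for lo in(100,120):
  m=cv2.inRange(h,(0,0,lo),(180,58,255))
  m=cv2.morphologyEx(m,cv2.MORPH_OPEN,np.ones((3,3)));m[260:]=0
  for c in cv2.findContours(m,0,1)[0]:
    if cv2.contourArea(c)>800:print(lo,"white",cv2.boundingRect(c),rect(c,.086,K,T))
cv2.imwrite("pics/w11c.png",cv2.resize(im[0:260,150:460],None,fx=2.3,fy=2.3,interpolation=2))
E
```

```text
[0.54   0.2714 0.2405] [ 1.511  -0.0598] [-0.82  0.5   0.37  1.66 -0.21  1.01 -0.44]
(363, 31, 72, 141) (array([630. , 332.1]), array([ 69.5, 133.2]), 0.058)
(149, 0, 114, 152) (array([440.8, 373.6]), array([ 77.8, 146.1]), 0.119)
100 white (360, 181, 280, 79) (array([732.1, 209. ]), array([ 90.2, 302.7]), 1.51)
100 white (199, 166, 91, 94) (array([464.8, 234.3]), array([ 86.5, 105.8]), -0.036)
100 white (380, 40, 55, 129) (array([629.6, 330.9]), array([ 48.7, 114.7]), 0.063)
100 white (231, 0, 409, 161) (array([659.5, 349.5]), array([137.7, 397.1]), 1.511)
100 white (235, 0, 34, 125) (array([489.3, 377.2]), array([ 25.1, 102.7]), -0.063)
120 white (206, 196, 84, 64) (array([454.4, 228.4]), array([67.2, 92.6]), -1.205)
120 white (461, 192, 74, 68) (array([737.1, 202.8]), array([78.4, 81.1]), 1.509)
120 white (578, 191, 62, 55) (array([841. , 207.1]), array([43.1, 91.1]), 1.048)
120 white (500, 189, 78, 45) (array([769.3, 221.8]), array([35.5, 75.8]), -1.122)
120 white (363, 184, 84, 76) (array([632.3, 212.8]), array([ 80.3, 102.1]), 0.135)
120 white (380, 40, 55, 129) (array([629.8, 330.9]), array([ 48.2, 114.7]), 0.063)
120 white (347, 0, 293, 153) (array([715. , 350.1]), array([129.8, 286.4]), 1.511)
120 white (264, 0, 70, 145) (array([528. , 365.3]), array([ 66.9, 121.8]), -0.06)
120 white (236, 0, 32, 106) (array([490.1, 385.9]), array([24.5, 85.3]), -0.063)
```

Medium box is at (0.630, 0.331) in its bay (stand 0.630, 0.332). Now I'll look at the long box.

View pics/w11c.png

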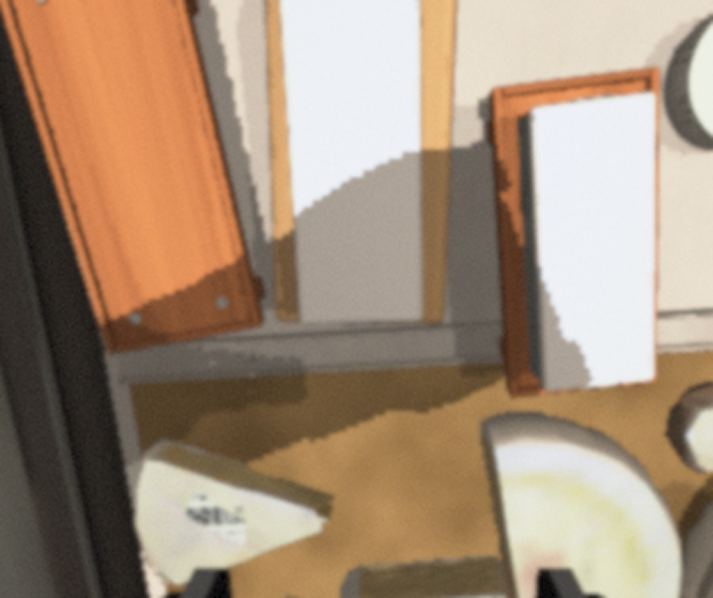

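```bash
python3 - <<'E'
from h import *
(K,T),_=load("w11")
P=cast(np.array([(282,2),(299,321),(420,2),(424,322)])/2.3+[150,0],.086,K,T)[:,:2];print(P.round(4).tolist())
for a,b in((0,1),(2,3),):d=P[a]-P[b];print("side yaw",np.arctan2(d[1],d[0])-np.pi/2)
w=P[3]-P[1];t=np.arctan2(w[1],w[0]);print(np.hypot(*w),t,(P[1]+P[3])/2+.07*np.array([.06,.998]))
E
python3 to.py .5362 .3785 .095 -.055
```

```text
[[0.5122, 0.4266], [0.5069, 0.3099], [0.5628, 0.4236], [0.5594, 0.3063]]
side yaw -0.04509211967360005
side yaw -0.028681639796886982
0.0526195015998005 -0.06873345946963925 [0.53736785 0.37794998]
[0.5404 0.2717 0.24  ] yaw -0.0594 w 65.9 shift [ 2.654 -0.269  3.629] spin -0.004
```

>>> {"op": "apply_moves", "data": {
  "moves": [
    {"dx": 0.75,"dy": -0.27,"dz": 0,"spin": -0.018,"grip": -0.55},
    {"dx": 0.95,"dy": 0,"dz": 0,"spin": 0,"grip": -0.55},
    {"dx": 0.95,"dy": 0,"dz": 0,"spin": 0,"grip": -0.55},
    {"dx": 0,"dy": 0,"dz": 0.3,"spin": 0,"grip": -0.55},
    {"dx": 0,"dy": 0,"dz": 0.95,"spin": 0,"grip": -0.55},
    {"dx": 0,"dy": 0,"dz": 0.95,"spin": 0,"grip": -0.55},
    {"dx": 0,"dy": 0,"dz": 0.95,"spin": 0,"grip": -0.55},
    {"dx": 0,"dy": 0,"dz": 0.5,"spin": 0,"grip": -0.55}
  ]
}}

```text
time: 26.1
eef_pos: [0.5336, 0.3773, 0.0895]
tcp_rot: [-0.0, 0.722, 0.692, -0.002]
force: [-0.1, 0.7, -0.8]
grip_width: 0.777
finger_force: 0.0
```

>>> {"op": "apply_moves", "data": {
  "moves": [
    {"dx": 0,"dy": 0,"dz": 0,"spin": 0,"grip": -0.55}
  ]
}}

```text
time: 26.2
eef_pos: [0.5334, 0.377, 0.0898]
tcp_rot: [-0.0, 0.722, 0.692, -0.002]
force: [-0.6, 0.3, 0.4]
grip_width: 0.773
finger_force: 0.0
```

```bash
python3 to.py .536 .378 .066 -.042
```

```text
[0.5334 0.377  0.0898] yaw -0.0419 w 65.7 shift [0.03  0.066 0.595] spin 0.0
```

>>> {"op": "apply_moves", "data": {
  "moves": [
    {"dx": 0,"dy": 0.04,"dz": 0.3,"spin": 0,"grip": -0.55},
    {"dx": 0,"dy": 0,"dz": 0.3,"spin": 0,"grip": -0.55},
    {"dx": 0,"dy": 0,"dz": 0,"spin": 0,"grip": -0.55},
    {"dx": 0,"dy": 0,"dz": 0,"spin": 0,"grip": 0},
    {"dx": 0,"dy": 0,"dz": 0,"spin": 0,"grip": 0},
    {"dx": 0,"dy": 0,"dz": 0,"spin": 0,"grip": 0},
    {"dx": 0,"dy": 0,"dz": 0,"spin": 0,"grip": 0}
  ],
  "grip_force": 60
}}

```text
time: 26.9
eef_pos: [0.5361, 0.3778, 0.0696]
tcp_rot: [0.0, 0.722, 0.692, 0.0]
force: [-0.9, -1.0, 7.3]
grip_width: 0.592
finger_force: 64.3
```

>>> {"op": "apply_moves", "data": {
  "moves": [
    {"dx": 0,"dy": 0,"dz": -0.15,"spin": 0,"grip": 0},
    {"dx": 0,"dy": 0,"dz": -0.3,"spin": 0,"grip": 0},
    {"dx": 0,"dy": 0,"dz": -0.6,"spin": 0,"grip": 0},
    {"dx": 0,"dy": 0,"dz": -0.7,"spin": 0,"grip": 0},
    {"dx": 0,"dy": 0,"dz": -0.2,"spin": -0.08,"grip": 0},
    {"dx": 0,"dy": 0,"dz": 0,"spin": -0.08,"grip": 0},
    {"dx": 0,"dy": 0,"dz": 0,"spin": 0,"grip": 0}
  ]
}}

```text
time: 27.6
eef_pos: [0.5359, 0.3777, 0.148]
tcp_rot: [-0.0, 0.664, 0.748, 0.0]
force: [-0.3, -1.0, -4.6]
grip_width: 0.588
finger_force: 63.6
```

```bash
python3 to.py .4397 .381 .0675 .117
```

```text
[0.5359 0.3777 0.148 ] yaw 0.1194 w 50.0 shift [ 0.366 -2.38   2.012] spin 0.002
```

>>> {"op": "apply_moves", "data": {
  "moves": [
    {"dx": 0.1,"dy": -0.6,"dz": 0,"spin": 0,"grip": 0},
    {"dx": 0.15,"dy": -0.9,"dz": 0,"spin": 0,"grip": 0},
    {"dx": 0.1,"dy": -0.85,"dz": 0,"spin": 0,"grip": 0},
    {"dx": 0,"dy": 0,"dz": 0,"spin": 0,"grip": 0},
    {"dx": 0,"dy": 0,"dz": 0,"spin": 0,"grip": 0},
    {"dx": 0,"dy": 0,"dz": 0.4,"spin": 0,"grip": 0},
    {"dx": 0,"dy": 0,"dz": 0.5,"spin": 0,"grip": 0},
    {"dx": 0,"dy": 0,"dz": 0.3,"spin": 0,"grip": 0}
  ]
}}

```text
time: 28.4
eef_pos: [0.4413, 0.3799, 0.0977]
tcp_rot: [0.0, 0.665, 0.747, -0.0]
force: [-0.6, -0.3, -3.0]
grip_width: 0.591
finger_force: 64.2
```

>>> {"op": "apply_moves", "data": {
  "moves": [
    {"dx": 0,"dy": 0,"dz": 0,"spin": 0,"grip": 0}
  ]
}}

```text
time: 28.5
eef_pos: [0.4408, 0.3796, 0.0975]
tcp_rot: [0.0, 0.665, 0.747, -0.001]
force: [0.0, -0.4, -4.7]
grip_width: 0.59
finger_force: 64.3
```

```bash
python3 to.py .4397 .381 .0696 .117
```

```text
[0.4408 0.3796 0.0975] yaw 0.1164 w 50.2 shift [ 0.038 -0.022  0.697] spin -0.001
```

>>> {"op": "apply_moves", "data": {
  "moves": [
    {"dx": 0.03,"dy": -0.02,"dz": 0.25,"spin": 0,"grip": 0},
    {"dx": 0,"dy": 0,"dz": 0.25,"spin": 0,"grip": 0},
    {"dx": 0,"dy": 0,"dz": 0.12,"spin": 0,"grip": 0},
    {"dx": 0,"dy": 0,"dz": 0.05,"spin": 0,"grip": 0},
    {"dx": 0,"dy": 0,"dz": 0,"spin": 0,"grip": 0},
    {"dx": 0,"dy": 0,"dz": 0,"spin": 0,"grip": 0}
  ]
}}

```text
time: 29.1
eef_pos: [0.44, 0.3817, 0.0724]
tcp_rot: [0.0, 0.664, 0.748, 0.0]
force: [0.2, -0.2, -4.0]
grip_width: 0.59
finger_force: 64.3
```

>>> {"op": "apply_moves", "data": {
  "moves": [
    {"dx": 0,"dy": 0,"dz": 0.04,"spin": 0,"grip": 0},
    {"dx": 0,"dy": 0,"dz": 0.03,"spin": 0,"grip": 0},
    {"dx": 0,"dy": 0,"dz": 0,"spin": 0,"grip": 0}
  ]
}}

```text
time: 29.4
eef_pos: [0.4399, 0.3817, 0.0696]
tcp_rot: [-0.0, 0.664, 0.748, 0.0]
force: [-1.1, -1.0, 2.5]
grip_width: 0.589
finger_force: 65.0
```

Contact at the expected height. I'll release, rise and back off for a check.

>>> {"op": "apply_moves", "data": {
  "moves": [
    {"dx": 0,"dy": 0,"dz": 0,"spin": 0,"grip": -0.3},
    {"dx": 0,"dy": 0,"dz": 0,"spin": 0,"grip": -0.5},
    {"dx": 0,"dy": 0,"dz": 0,"spin": 0,"grip": -0.5},
    {"dx": 0,"dy": 0,"dz": -0.4,"spin": 0,"grip": -0.5},
    {"dx": 0,"dy": 0,"dz": -0.9,"spin": 0,"grip": -0.5},
    {"dx": 0,"dy": 0,"dz": -0.9,"spin": 0,"grip": -0.5},
    {"dx": 0,"dy": 0,"dz": -0.9,"spin": 0,"grip": -0.5},
    {"dx": 0,"dy": 0,"dz": -0.9,"spin": 0,"grip": -0.5}
  ]
}}

```text
time: 30.2
eef_pos: [0.4398, 0.3814, 0.2309]
tcp_rot: [0.0, 0.664, 0.748, 0.0]
force: [-0.2, 1.5, -0.6]
grip_width: 0.754
finger_force: 0.0
```

>>> {"op": "apply_moves", "data": {
  "moves": [
    {"dx": -0.5,"dy": 0.3,"dz": -0.9,"spin": 0,"grip": -0.5},
    {"dx": -0.9,"dy": 0.4,"dz": -0.9,"spin": 0,"grip": -0.5},
    {"dx": -0.9,"dy": 0.4,"dz": -0.7,"spin": 0,"grip": -0.5},
    {"dx": 0,"dy": 0,"dz": 0,"spin": 0,"grip": -0.5},
    {"dx": 0,"dy": 0,"dz": 0,"spin": 0,"grip": -0.5}
  ]
}}

```text
time: 30.7
eef_pos: [0.4935, 0.2971, 0.3275]
tcp_rot: [-0.0, 0.665, 0.747, 0.001]
force: [-1.5, 1.0, -1.6]
grip_width: 0.753
finger_force: 0.0
```

```bash
python3 - <<'E'
from h import *
s,im=snap("w12");K,T=Twc("wrist",s);browns(im,K,T)
m=cv2.inRange(cv2.cvtColor(im,cv2.COLOR_BGR2HSV),(0,0,100),(180,58,255))
m=cv2.morphologyEx(m,cv2.MORPH_OPEN,np.ones((3,3)));m[270:]=0
for c in cv2.findContours(m,0,1)[0]:
    r=rect(c,.086,K,T)
    if cv2.contourArea(c)>800 and r[1][0]<60:print("white",cv2.boundingRect(c),r)
a=im[0:270,120:520];b=cv2.imread("pics/top0.png");t=camera("top")[:,:,::-1]
cv2.imwrite("pics/end.png",np.vstack([cv2.resize(a,(480,324)),cv2.resize(t[150:260,240:480],(480,220),interpolation=2)]))
E
```

```text
[0.4935 0.2971 0.3275] [1.6872 0.1164] [-0.91  0.37  0.37  1.62 -0.14  1.17 -0.39]
(362, 325, 31, 30) (array([634.6, -12.8]), array([50.9, 61.1]), 0.208)
(387, 86, 70, 100) (array([607.7, 339.9]), array([ 66.9, 146.4]), -0.335)
(248, 12, 62, 134) (array([437.3, 380.8]), array([ 73.7, 158.8]), 0.115)
white (315, 238, 61, 32) (array([550.3, 163.3]), array([50. , 85.9]), -1.456)
white (254, 15, 49, 127) (array([439.4, 381.7]), array([ 52.9, 139.1]), 0.116)
```

View pics/end.png

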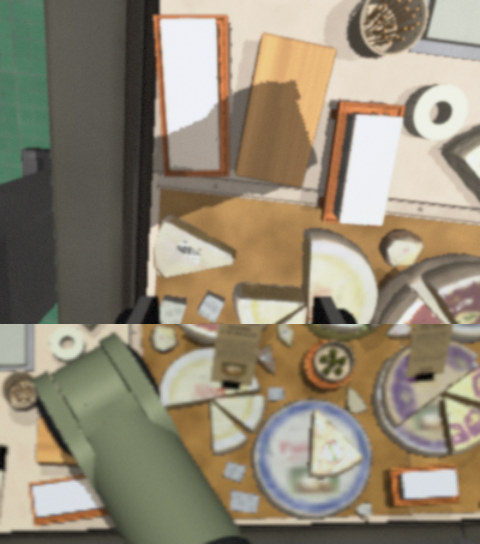

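The final picture shows the long box in its bay at (190,95) and the medium box in its bay at (370,165). The dish is on the round stand at (330,365), the short box is in its bay at (428,486), and the block is bare. The masks put each box within about 2–3 mm of its bay centre, so I'm handing in.

```bash
python3 -c "
from rig import *
print(sign_off())"
```

```text
the job is handed in; nothing more can be done
None
```

I moved the dish to the round stand and each box to the stand of its own length, and handed the job in at about 31 s; the last images put all four within about 3 mm of centre, but no verdict was returned.

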